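# Put the garlic away in the three-lidded keeper and bar the lids

## Robot

A 6-joint arm with a two-finger parallel gripper is mounted at the origin on a cart in front of the work surface, level with it; the furniture and walls round the work are solid. World frame = base frame: x ahead of the robot, y to its left, z up, the work surface at z = 0. Lengths are in m, angles in rad, forces in N, time in s.
With the tool pointing down it reaches from about 0.25 to 0.775 m from the base axis. Payload 4 kg.
Tool frame: the origin (TCP) lies between the finger pads; the fingertips stand 25 mm ahead of it and the grasp point (between the pads) lies 6 mm ahead of it; z points along the fingers, y is the line along which they close (so a half turn about z gives the same grasp; the last joint's range is limited). The gripper opens to 94 mm and grips with 3 to 60 N. Pads are 16 mm wide; open, the fingers measure 119 mm over their backs; the gripper's body (75 mm by 177 mm) begins 78 mm behind the grasp point.
Start: joints at [1.149, 0.087, 1.371, -0, 1.684, -0.103], TCP at [0.172, 0.522, 0.21] pointing down, gripper open.
Joint ranges: [-3.1, 3.1], [-0.76, 2.03], [0.27, 2.55], [-1.08, 4.22], [0.17, 2.65], [-2.57, 2.57]. Speed limits (rad/s): [2.79, 2.79, 3.14, 3.14, 3.14, 3.14].

## Interface

Orientations are given as a unit quaternion [w, x, y, z].
In Python, from workcell import r gives the robot as it stands.
- The arm moves only by the tool arm_command, never from a script. Its argument "plan" is a list that holds one entry, the list of rows, each a list of 7 numbers: the finger opening in mm, from 0 to 94, then the shift along the tool's x, y, z in mm, then the turn, a rotation vector about the tool's x, y, z in rad. A call has exactly 5 rows; each row is the pose to reach, as a shift and turn from the pose commanded when the call began, along the tool's axes at that moment; what a row does not reach only later rows make up. A row lasts 1/10 s, in which the tool goes at most 50 mm and 8.59 degrees, less where a joint would pass 70% of its speed; a pose out of reach is approached as far as the arm can. A call with a gripper value outside its range is refused whole. The fingers move at their own pace and stop on an object; "squeeze" is the grip in N (left out, the last holds). Time passes only in rows, so rows that repeat a pose let the fingers close, or fill a call up. It gives the time, the measured TCP pose, the force, the opening and the grip force at its end, in the units of the state.
- r.state(): the state, without advancing time (a new reading comes with each control period).
- r.camera(name): name is "side" or "top"; returns a dict with "pixels" (480x640x3 uint8, red, green, blue), "depth" (480x640 float32, m along the optical axis (not along the pixel's ray), 0 where there is no reading), "fx", "fy", "cx", "cy" (pixels), "extrinsics" (4x4, takes a point from camera to world coordinates). Camera axes: x right, y down, z forward; pixel columns grow to the right and rows downward; lengths in m; the calibration is good to about 2 mm. A picture is of the moment at which its call begins.
- r.finish_job(): hands the job in; it is judged then, once.
The state is a dict: "clock": time; "q": joint angles; "qvel": joint speeds; "joint_torque": joint torques, N m; "position": TCP position; "orientation": TCP orientation; "contact_force": force on the tool from outside, world axes, zero at the start; "wrist_torque": the same for the moment, N m; "width": finger opening in m; "finger_force": force on a finger pad.
Only numpy, scipy, OpenCV 4.12 (cv2) and the standard library are available. Lean on these libraries where they do the work, as an engineer would, in place of code of your own. Each camera call takes 0.05 s, during which the arm holds its last target. There are 200 camera calls.

## Task

Put every garlic bulb on the worktop into a compartment of the wooden garlic keeper, then close all three compartments: hook each lid's steel tongue under the keeper's steel lip and swing the other end down until the lid lies flat and square over its compartment. Finally lay the wooden locking bar across the lids so that it rests down in the notches of both end posts, grip block up and poking out about equally beyond both posts; do not knock over the things standing around.

Things in the scene. Friction and masses are not known exactly. Their poses are not given: they have to be found in the camera images.
- keeper: fixed wooden box, 169 mm (x) by 282 mm (y, posts included), three compartments side by side along y. Origin: centre of its underside on the worktop; x leads from the lip (robot's side) to the far stop, z up. Tops of walls and dividers are the lids' seat, 72 mm above the worktop. A closed lid has its origin at its bay point (play -4 to +3 mm in x) and its x axis along the keeper's
- bay_0 (a point): centre of compartment 0's mouth, at seat height (72 mm up), at x = 0, y = -84 mm of the keeper. Opening 70 mm (y) by 108 mm (x from -55 to +53 mm); floor 8 mm above the worktop. Nothing stands between neighbouring lids (6 mm apart)
- bay_1 (a point): centre of compartment 1's mouth, at seat height (72 mm up), at x = 0, y = 0 mm of the keeper. Opening 70 mm (y) by 108 mm (x from -55 to +53 mm); floor 8 mm above the worktop. Nothing stands between neighbouring lids (6 mm apart)
- bay_2 (a point): centre of compartment 2's mouth, at seat height (72 mm up), at x = 0, y = 84 mm of the keeper. Opening 70 mm (y) by 108 mm (x from -55 to +53 mm); floor 8 mm above the worktop. Nothing stands between neighbouring lids (6 mm apart)
- lip (a point): middle of the free edge of the steel lip along the keeper's robot side, on its underside: keeper x = -67 mm, 84 mm above the worktop, 12 mm above the seat. The lip is 6 mm thick and 254 mm long; the slot under it runs 16 mm deep, to x = -83 mm. A tongue goes in with the lid's other end raised 10 to 15 degrees
- stop (a point): top middle of the far stop wall's inner edge: keeper x = 68 mm, 7 mm above the seat. The wall is 10 mm thick and runs along y; it keeps a lid from sliding in flat, and the lid's end swings down in front of it
- notch_l (a point): middle of the floor of the notch in the end post at the keeper's +y end: keeper x = 50 mm, y = +134.5 mm, 82 mm above the worktop. Notch 30 mm wide in x, 16 mm deep, open at the top; post 13 mm thick in y
- notch_r (a point): middle of the floor of the notch in the end post at the keeper's -y end: keeper x = 50 mm, y = -134.5 mm, 82 mm above the worktop. Notch 30 mm wide in x, 16 mm deep, open at the top; post 13 mm thick in y
- lid_a: loose wooden lid: plate 130 (x) by 78 (y) by 8 mm; a steel tongue 60 mm wide, 5 mm thick, flush with the underside, sticks out 14 mm beyond its -x end (tip at x = -79 mm). Mid-top stands a dark knob 18 x 18 mm, from 8 to 40 mm above the underside. About 0.14 kg. The lids are alike and fit any compartment. Origin: centre of the plate's underside; z up
- lid_b: loose wooden lid: plate 130 (x) by 78 (y) by 8 mm; a steel tongue 60 mm wide, 5 mm thick, flush with the underside, sticks out 14 mm beyond its -x end (tip at x = -79 mm). Mid-top stands a dark knob 18 x 18 mm, from 8 to 40 mm above the underside. About 0.14 kg. The lids are alike and fit any compartment. Origin: centre of the plate's underside; z up
- lid_c: loose wooden lid: plate 130 (x) by 78 (y) by 8 mm; a steel tongue 60 mm wide, 5 mm thick, flush with the underside, sticks out 14 mm beyond its -x end (tip at x = -79 mm). Mid-top stands a dark knob 18 x 18 mm, from 8 to 40 mm above the underside. About 0.14 kg. The lids are alike and fit any compartment. Origin: centre of the plate's underside; z up
- lid_a_tongue (a point): tip of this lid's steel tongue, mid-thickness (2.5 mm above the underside), 79 mm from the lid's origin along its -x
- lid_b_tongue (a point): tip of this lid's steel tongue, mid-thickness (2.5 mm above the underside), 79 mm from the lid's origin along its -x
- lid_c_tongue (a point): tip of this lid's steel tongue, mid-thickness (2.5 mm above the underside), 79 mm from the lid's origin along its -x
- bar: loose wooden locking bar, 310 mm long (its y), 24 mm wide (x), 12 mm high, with a grip block 50 mm long and 16 mm wide on the middle of its top, up to 40 mm above the underside. 0.16 kg. The block can be taken across the bar or by its ends. Laid in both notches its underside is 82 mm above the worktop, 2 mm clear of the closed lids. Origin: centre of the underside; z up; either end may go either way
- garlic_a: loose garlic bulb, about 56 mm across and 56 mm tall, 50 g; origin at the centre of its underside (None when this bulb is absent)
- garlic_b: loose garlic bulb, about 56 mm across and 56 mm tall, 50 g; origin at the centre of its underside (None when this bulb is absent)
- garlic_c: loose garlic bulb, about 56 mm across and 56 mm tall, 50 g; origin at the centre of its underside (None when this bulb is absent)
- mug: white mug with a handle, 89 x 120 x 98 mm; origin at the centre of its underside. Bystander: leave it standing
- glass: drinking glass, 65 mm across, 88 mm tall; origin at the centre of its underside. Bystander: leave it standing
- spice_jar: spice jar with a yellow cap, 45 mm across, 100 mm tall; origin at the centre of its underside. Bystander: leave it standing
- paprika_jar: spice jar with a white cap, 47 mm across, 98 mm tall; origin at the centre of its underside. Bystander: leave it standing
- tin: food tin, 75 mm across, 58 mm tall; origin at the centre of its underside. Bystander: leave it standing
Not all that is in view belongs to the job. What is shaped like the garlic_c but blue is not meant.

How it is judged:
By the outcome, as a careful person would: the job done as asked, in the order asked, and still so for the second after the job is handed in, with the robot touching nothing.
Of garlic_a, garlic_b, garlic_c only 1 to 3 are there at a start; the rules pass over those that are not, and their reading is None.
At some moment in a run one of garlic_a, garlic_b, garlic_c, bar may be knocked a few centimetres aside while the robot is not near it.
It also fails if it takes over 210 s, if anything falls off the work surface, if the arm or the gripper's body presses on something with over 40 N, if the wrist force passes 120 N, or if a joint passes its speed limit or range.

## Working session

There is one attempt and no reset: what is moved stays moved. The work goes in short steps, Python scripts to look and compute and a tool call to move; the robot and the scene stay as the last step left them, time stands still between calls to the robot, and variables do not carry over. Pictures are saved under pics/ and viewed, at most 14 in all, crops included, and the job is handed in when it is done.

Besides the shell and the picture viewer there is one more tool, called after "Call:" in YAML: its name, and indented under it one key for each argument. arm_command: Moves the arm, as the interface text tells. Its arguments: {"type":"object","properties":{"plan":{"type":"array"},"squeeze":{"type":"number"}},"required":["plan"]}

```bash
mkdir -p pics; ls
cat > h.py <<'E'
import numpy as np,cv2
from workcell import r
def cap(n):
    c=r.camera(n); np.savez(f'/tmp/{n}.npz',**c); return c
def world(c):
    d=c['depth'];v,u=np.mgrid[:480,:640]
    P=np.stack([(u-c['cx'])/c['fx']*d,(v-c['cy'])/c['fy']*d,d,np.ones_like(d)],-1)
    return (P@np.array(c['extrinsics']).T)[...,:3]
def save(c,n,crop=None,s=1):
    im=cv2.cvtColor(c['pixels'],cv2.COLOR_RGB2BGR)
    if crop: x0,y0,x1,y1=crop; im=im[y0:y1,x0:x1]
    cv2.imwrite(f'pics/{n}.png',cv2.resize(im,None,fx=s,fy=s,interpolation=cv2.INTER_CUBIC))
E
python3 - <<'E'
from h import *
for n in('top','side'):
    c=cap(n); save(c,n+'0'); print(n,c['fx'],c['cx'],c['cy'],np.round(c['extrinsics'],4).tolist(),(c['depth']>0).mean())
s=r.state();print({k:np.round(v,3).tolist() for k,v in s.items()})
E
```

```text
pics
top 442.4793040353959 309.8196610422184 236.83493631632467 [[-0.0182, -0.9912, 0.1315, 0.3399], [-0.999, 0.0235, 0.0388, 0.0157], [-0.0416, -0.1306, -0.9906, 1.77], [0.0, 0.0, 0.0, 1.0]] 0.9893880208333333
side 437.644783061804 319.93812733488534 242.9774897103668 [[-0.9989, 0.0196, -0.0436, 0.6421], [0.0462, 0.6301, -0.7751, 1.2652], [0.0123, -0.7763, -0.6303, 1.0365], [0.0, 0.0, 0.0, 1.0]] 0.9901692708333333
{'clock': 0.1, 'q': [1.149, 0.088, 1.372, -0.0, 1.684, -0.103], 'qvel': [-0.0, 0.001, -0.002, 0.001, -0.001, -0.001], 'joint_torque': [0.002, -34.125, -30.33, 0.072, 0.03, -0.0], 'position': [0.172, 0.522, 0.209], 'orientation': [-0.0, 0.159, 0.987, -0.001], 'contact_force': [0.378, -0.098, 0.548], 'wrist_torque': [0.007, 0.019, -0.001], 'finger_force': 0.0, 'width': 0.094}
```

View pics/top0.png

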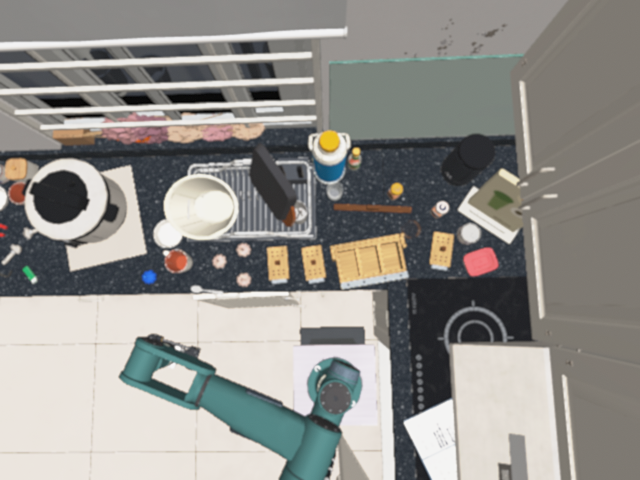

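View pics/side0.png

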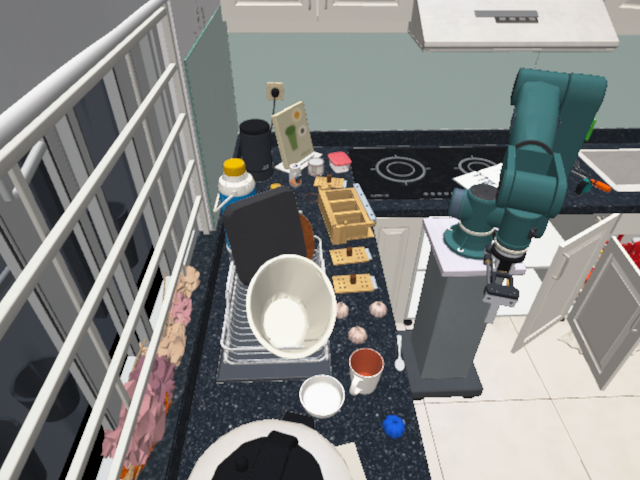

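Run:
```python
from h import *
c=dict(np.load('/tmp/top.npz')); save(c,'top_c',(205,185,471,300),3)
W=world(c)
for n,(u,v) in dict(g1=(219,261),g2=(243,250),g3=(244,280),blue=(149,277),k1=(278,264),k2=(313,263),k3=(441,250),kp=(369,261),bar=(372,209),tbl=(230,235)).items(): print(n,np.round(W[v,u],3))
c=dict(np.load('/tmp/side.npz')); save(c,'side_c',(290,165,410,365),3)
W=world(c)
for n,(u,v) in dict(g1=(358,334),g2=(342,310),g3=(378,309),k1=(352,280),k2=(350,252)).items(): print(n,np.round(W[v,u],3))
```

```text
g1 [0.481 0.444 0.043]
g2 [0.523 0.348 0.046]
g3 [0.405 0.344 0.046]
blue [0.424 0.722 0.045]
k1 [0.466 0.212 0.027]
k2 [0.466 0.073 0.039]
k3 [ 0.507 -0.428  0.028]
kp [ 0.471 -0.148  0.009]
bar [ 0.679 -0.167  0.018]
tbl [0.575 0.386 0.107]
g1 [0.483 0.46  0.042]
g2 [0.521 0.365 0.04 ]
g3 [0.41  0.363 0.039]
k1 [0.474 0.218 0.024]
k2 [0.467 0.075 0.024]
```

View pics/top_c.png

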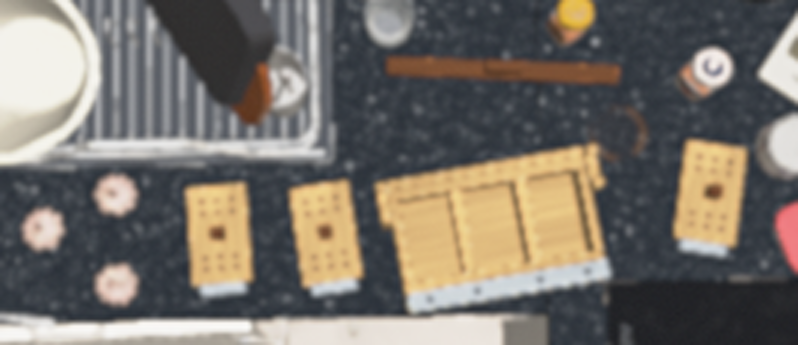

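View pics/side_c.png

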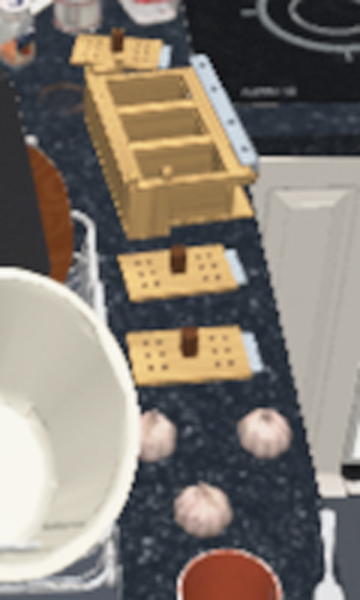

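```bash
cat >> h.py <<'E'
def ray(c,uv,z):
    E=np.array(c['extrinsics']);uv=np.atleast_2d(uv).astype(float)
    d=np.c_[(uv[:,0]-c['cx'])/c['fx'],(uv[:,1]-c['cy'])/c['fy'],np.ones(len(uv))]@E[:3,:3].T
    return E[:3,3]+d*((z-E[2,3])/d[:,2])[:,None]
def hsv(c): return cv2.cvtColor(c['pixels'],cv2.COLOR_RGB2HSV)
def blobs(c,lo,hi,z,amin,xr=(.3,.8),yr=(-.6,.8)):
    m=cv2.inRange(hsv(c),lo,hi); out=[]
    for k in cv2.findContours(m,cv2.RETR_EXTERNAL,cv2.CHAIN_APPROX_NONE)[0]:
        if cv2.contourArea(k)<amin: continue
        P=ray(c,k[:,0,:],z)[:,:2].astype(np.float32)
        M=cv2.moments(P.reshape(-1,1,2)); p=np.array([M['m10'],M['m01']])/M['m00']
        if not(xr[0]<p[0]<xr[1] and yr[0]<p[1]<yr[1]): continue
        R=cv2.minAreaRect(P*1000)
        out.append((p.round(4),np.round(R[0],1),np.round(R[1],1),round(R[2],1),k[:,0].mean(0).round(0)))
    return out
E
python3 - <<'E'
from h import *
T=dict(np.load('/tmp/top.npz'));S=dict(np.load('/tmp/side.npz'))
for c,n in((T,'top'),(S,'side')):
    H=hsv(c)
    pts=dict(lid=(272,255),lip=(360,283),gar=(219,257),bar=(350,208),kw=(375,240),tbl=(260,262)) if n=='top' else dict(lid=(342,285),lip=(365,205),gar=(358,334),kw=(345,235))
    print(n,{k:H[v,u].tolist() for k,(u,v) in pts.items()})
    print('wood');[print(b) for b in blobs(c,(10,70,140),(25,200,255),.008,100)]
    print('garlic');[print(b) for b in blobs(c,(0,15,120),(12,90,255),.03,30,yr=(.2,.6))]
    print('lip');[print(b) for b in blobs(c,(90,10,120),(125,80,255),.09,30,yr=(-.5,.3))]
    print('bar');[print(b) for b in blobs(c,(0,100,40),(14,255,170),.012,60)]
W=world(T);
print('tbl z',[round(float(W[v,u,2]),4) for u,v in((260,262),(295,262),(230,272),(425,230),(350,230))])
Z=W[...,2]
# height map over work region
for xs in np.arange(.70,.30,-.04):
    row=''
    for ys in np.arange(.62,-.56,-.04):
        m=(abs(W[...,0]-xs)<.02)&(abs(W[...,1]-ys)<.02)&(Z<.6); row+='%4d'%(1000*Z[m].max() if m.any() else -9)
    print('%.2f'%xs,row)
E
```

```text
top {'lid': [18, 111, 215], 'lip': [99, 12, 219], 'gar': [12, 29, 234], 'bar': [11, 149, 127], 'kw': [19, 110, 229], 'tbl': [106, 49, 68]}
wood
(array([0.4745, 0.2156]), array([472.9, 215.5]), array([133.6,  81.6]), 3.4, array([278., 263.]))
(array([0.473 , 0.0734]), array([472.1,  73.2]), array([133.5,  81.3]), 7.8, array([313., 262.]))
(array([ 0.4873, -0.1506]), array([ 485.6, -152.9]), array([150.9, 301.6]), 9.0, array([370., 257.]))
(array([ 0.5146, -0.4359]), array([ 513.2, -435.5]), array([ 81.6, 133.8]), 79.6, array([441., 249.]))
(array([ 0.7575, -0.2671]), array([ 756.6, -265.4]), array([48.6, 61.7]), 43.7, array([396., 190.]))
garlic
(array([0.4078, 0.3487]), array([407.4, 348.7]), array([51.7, 51.5]), 90.0, array([243., 279.]))
(array([0.4831, 0.4468]), array([481.6, 445.9]), array([54.6, 55.7]), 44.7, array([219., 261.]))
(array([0.5266, 0.3499]), array([526.4, 350.9]), array([56.3, 52. ]), 88.7, array([243., 250.]))
lip
(array([ 0.3933, -0.1636]), array([ 389.8, -161.7]), array([ 27.2, 251. ]), 10.0, array([376., 280.]))
(array([ 0.4336, -0.4017]), array([ 433.8, -401.1
[... 2353 characters left out ...]
12  17  15 103  99  87  88  85  87  86 103   9   7  18  40  44  62  66
0.50  105  97 104  11  58  50  43  54   8  18  44  14  12  18  40  99 101  79  81  18  79  18 103  10  10  21  50  43  65  63
0.46  102 105 101  12  49  45  14  11  10  17  51  18  10  39  45  21 101  16  80  17  79  24  79  11  10  21  19  17  65  61
0.42   10  12  13  12  12   9  44  60  12  20  18  17  11  20  20  18  83  76  96  95  98  99  99  93  12   8  12  10  65  63
0.38   12   9  13  18  16   9  37  47   9  12  14  14   9  10  12  14  97 101  99  98 100  98  95  14  18  15  15  16  15  15
0.34    5   3-136-105   9   5   6-138-140-139   0   7   0-797 -88-798   5   8-802-793-802  13   9  18  18  14  16  16  13  14
```

Run:
```python
from h import *
T=dict(np.load('/tmp/top.npz'));S=dict(np.load('/tmp/side.npz'))
save(T,'k_top',(325,228,417,294),8); save(S,'k_side',(312,180,384,246),8)
W=world(T); 
for y in(.35,.40,.45,.5):
    m=(abs(W[...,1]-y)<.025)&(W[...,2]>.09)&(W[...,2]<.25)&(W[...,0]>.4)&(W[...,0]<.7)
    P=W[m]; i=P[:,0].argsort()[:6]; print(y,P[i][:,[0,2]].round(3).tolist())
W=world(S)
for y in(.35,.40,.45,.5):
    m=(abs(W[...,1]-y)<.025)&(W[...,2]>.09)&(W[...,2]<.25)&(W[...,0]>.4)&(W[...,0]<.7)
    P=W[m]; i=P[:,0].argsort()[:6]; print(y,P[i][:,[0,2]].round(3).tolist())
```

```text
0.35 [[0.573, 0.141], [0.573, 0.142], [0.573, 0.136], [0.574, 0.136], [0.574, 0.138], [0.574, 0.136]]
0.4 [[0.56, 0.195], [0.563, 0.197], [0.563, 0.195], [0.564, 0.191], [0.565, 0.188], [0.567, 0.196]]
0.45 [[0.555, 0.187], [0.555, 0.185], [0.556, 0.182], [0.556, 0.181], [0.556, 0.176], [0.556, 0.177]]
0.5 [[0.556, 0.178], [0.557, 0.177], [0.557, 0.174], [0.557, 0.175], [0.557, 0.173], [0.558, 0.168]]
0.35 [[0.582, 0.206], [0.582, 0.204], [0.584, 0.207], [0.585, 0.21], [0.587, 0.212], [0.587, 0.21]]
0.4 [[0.56, 0.191], [0.562, 0.19], [0.562, 0.193], [0.562, 0.192], [0.562, 0.188], [0.562, 0.191]]
0.45 [[0.554, 0.178], [0.554, 0.181], [0.554, 0.175], [0.554, 0.179], [0.554, 0.175], [0.554, 0.175]]
0.5 [[0.555, 0.173], [0.555, 0.175], [0.555, 0.172], [0.556, 0.175], [0.556, 0.172], [0.556, 0.171]]
```

View pics/k_top.png

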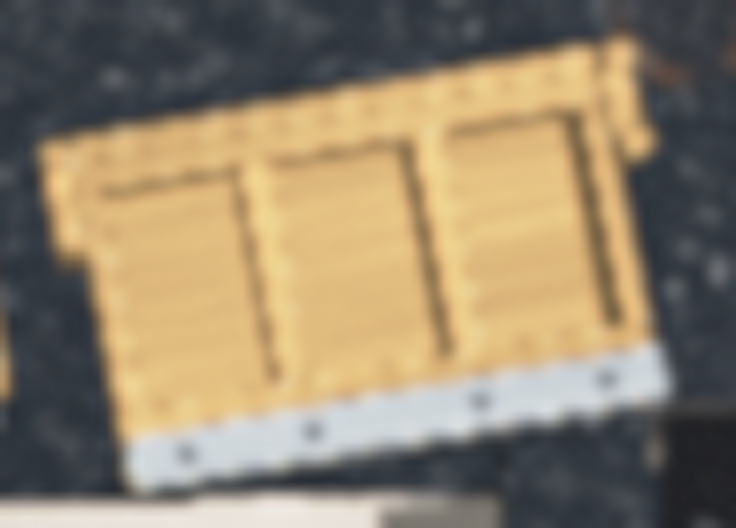

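View pics/k_side.png

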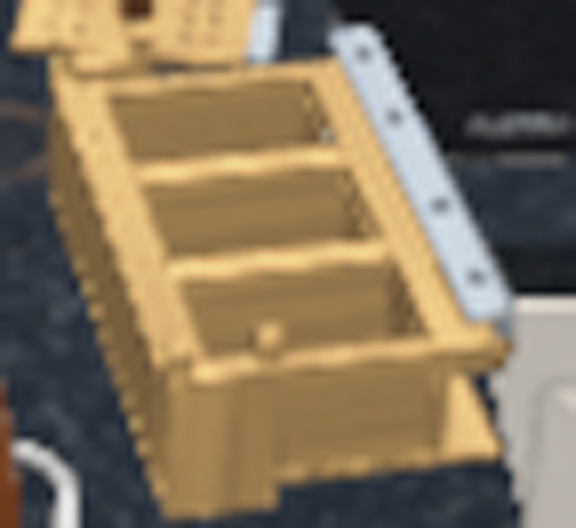

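Run:
```python
from h import *
T=dict(np.load('/tmp/top.npz'));S=dict(np.load('/tmp/side.npz'))
def kp(fl,fr,orr,ol,c,off,nm):
    P=ray(c,(np.array([fl,fr,orr,ol])/8+np.array(off)-.44),.09)[:,:2]
    a=((P[0]-P[1])+(P[3]-P[2])); yaw=np.arctan2(-a[0],a[1]); ex=np.array([np.cos(yaw),np.sin(yaw)])
    print(nm,'yaw',np.degrees(yaw).round(2),'yaw free',np.degrees(np.arctan2(-(P[0]-P[1])[0],(P[0]-P[1])[1])).round(2),'len',np.linalg.norm(a).round(4)/2,'wid',np.linalg.norm(P[0]-P[3]).round(4),'ctr from free',((P[0]+P[1])/2+.067*ex).round(4),'ctr from mid',(P.mean(0)+.079*ex).round(4))
kp((122,443),(652,345),(672,397),(133,492),T,(325,228),'top')
kp((465,315),(333,38),(375,25),(510,300),S,(312,180),'side')
# stop wall/post tops top view
q=np.array([[42,145],[632,38],[655,155],[65,262]])/8+np.array([325,228])-.44
P=ray(T,q,.098)[:,:2]; print(P.round(4).tolist())
q=np.array([[45,70],[175,365]])/8+np.array([312,180])-.44
print(ray(S,q,.098)[:,:2].round(4).tolist())
for n,c in(('top',T),('side',S)):
  W=world(c); m=(W[...,2]>.086)&(W[...,2]<.094)&(W[...,0]<.43)&(W[...,0]>.34)&(W[...,1]<0)&(W[...,1]>-.32); print(n,m.sum(),W[m].mean(0).round(4), [np.round(x,1) for x in cv2.minAreaRect((W[m][:,:2]*1000).astype(np.float32))])
  print([b[:4] for b in blobs(c,(90,10,120),(125,80,255),.09,100,yr=(-.3,0))])
```

```text
top yaw 9.09 yaw free 9.32 len 0.2549 wid 0.0235 ctr from free [ 0.4716 -0.1428] ctr from mid [ 0.4715 -0.1441]
side yaw 8.18 yaw free 8.27 len 0.24665 wid 0.0251 ctr from free [ 0.4707 -0.1459] ctr from mid [ 0.4711 -0.15  ]
[[0.5261, 0.0058], [0.5707, -0.2743], [0.5148, -0.2825], [0.4703, -0.0037]]
[[0.5721, -0.2375], [0.5241, 0.0116]]
top 281 [ 0.3959 -0.1577  0.0902] [array([ 395.8, -156.6]), array([ 23.9, 253.3]), np.float64(8.9)]
[(array([ 0.3933, -0.1636]), array([ 389.8, -161.7]), array([ 27.2, 251. ]), 10.0)]
side 192 [ 0.3931 -0.1454  0.0908] [array([ 394.8, -162.9]), array([ 27.4, 257.7]), np.float64(8.5)]
[(array([ 0.3922, -0.1613]), array([ 392.7, -153.9]), array([ 26.4, 271.5]), 8.4)]
```

```bash
cat >> h.py <<'E'
from scipy.spatial.transform import Rotation as Ro
def ori(psi,tilt=0):
    "closing line at world yaw psi deg; tilt deg leans tool z about the closing line (fingers point ahead for psi=90)"
    p=np.radians(psi); y=np.array([np.cos(p),np.sin(p),0]); z=np.array([0,0,-1.]); x=np.cross(y,z)
    return Ro.from_matrix(np.c_[x,y,z])*Ro.from_rotvec([0,np.radians(-tilt),0])
def cur():
    s=r.state(); w,x,y,z=s['orientation']; return np.array(s['position']),Ro.from_quat([x,y,z,w])
K=np.array([.4713,-.1455]);KY=9.0
def kw(x,y,z): c,s=np.cos(np.radians(KY)),np.sin(np.radians(KY)); return [K[0]+c*x-s*y,K[1]+s*x+c*y,z]
def go(*seq,G=.006):
    "seq of (grasp point xyz, psi, tilt) -> prints each call's shift mm, rotvec"
    p,R=cur(); st=r.state(); print('t',round(st['clock'],1),'grasp',(p+R.apply([0,0,G])).round(4),'w',round(st['width']*1000,1),'F',np.round(st['contact_force'],1))
    for i,(g,psi,tilt) in enumerate(seq):
        Rt=ori(psi,tilt); pt=np.array(g)-Rt.apply([0,0,G])
        while 1:
            rv=(R.inv()*Rt).as_rotvec(); d=R.inv().apply(pt-p)*1000
            n=max(1,int(np.ceil(np.linalg.norm(d)/220)),int(np.ceil(np.degrees(np.linalg.norm(rv))/40)))
            dd,rr=np.round(d/n),np.round(rv/n,2)
            print(i,'call',dd.astype(int).tolist(),rr.tolist(),'of',n)
            p=p+R.apply(dd/1000);R=R*Ro.from_rotvec(rr)
            if n==1:break
E
python3 - <<'E'
from h import *
go(([.483,.448,.14],90,20),([.483,.448,.028],90,20))
E
```

```text
t 0.1 grasp [0.1722 0.5218 0.2025] w 94.0 F [ 0.4 -0.1  0.5]
0 call [-158, 13, 31] [-0.03, -0.17, -0.16] of 2
0 call [-151, -12, 58] [-0.03, -0.18, -0.16] of 1
1 call [39, -1, 105] [0.0, 0.0, 0.0] of 1
```

Call:
arm_command:
  plan:
    - [[94,-158,13,31,-0.03,-0.17,-0.16],[94,-158,13,31,-0.03,-0.17,-0.16],[94,-158,13,31,-0.03,-0.17,-0.16],[94,-158,13,31,-0.03,-0.17,-0.16],[94,-158,13,31,-0.03,-0.17,-0.16]]
  squeeze: 12

```text
clock: 0.6
position: [0.3276, 0.4839, 0.1771]
orientation: [0.085, 0.08, 0.993, 0.0]
contact_force: [-0.7, 0.0, 0.0]
width: 0.094
finger_force: 0.0
```

Call:
arm_command:
  plan:
    - [[94,-151,-12,58,-0.03,-0.18,-0.16],[94,-151,-12,58,-0.03,-0.18,-0.16],[94,-151,-12,58,-0.03,-0.18,-0.16],[94,-151,-12,58,-0.03,-0.18,-0.16],[94,-151,-12,58,-0.03,-0.18,-0.16]]

```text
clock: 1.1
position: [0.4815, 0.4488, 0.1464]
orientation: [0.175, -0.001, 0.985, 0.002]
contact_force: [-0.3, 0.4, 0.0]
width: 0.0943
finger_force: 0.0
```

Run:
```python
from h import *
go(([.483,.448,.028],90,20))
c=cap('side');[print(b) for b in blobs(c,(0,15,120),(12,90,255),.028,30,yr=(.2,.6))]
```

```text
t 1.1 grasp [0.4836 0.4488 0.1408] w 94.3 F [-0.3  0.4  0. ]
0 call [39, -1, 106] [0.0, 0.0, 0.0] of 1
(array([0.4731, 0.547 ]), array([469.7, 546.1]), array([95.3, 93.6]), 84.4, array([366., 363.]))
(array([0.4835, 0.4497]), array([483.7, 449.8]), array([52.2, 61.9]), 4.0, array([357., 334.]))
(array([0.4016, 0.3616]), array([401.2, 363. ]), array([54.2, 29.3]), 54.0, array([380., 311.]))
(array([0.5207, 0.3526]), array([519.4, 353.6]), array([66.2, 37.1]), 85.7, array([341., 310.]))
```

Call:
arm_command:
  plan:
    - [[94,15,0,40,0,0,0],[94,30,-1,80,0,0,0],[94,39,-1,106,0,0,0],[94,39,-1,106,0,0,0],[40,39,-1,106,0,0,0]]

```text
clock: 1.65
position: [0.4806, 0.4498, 0.0353]
orientation: [0.176, -0.003, 0.984, 0.003]
contact_force: [0.0, 0.5, -0.3]
width: 0.0889
finger_force: 0.0
```

Call:
arm_command:
  plan:
    - [[40,0,0,0,0,0,0],[40,0,0,0,0,0,0],[40,0,0,0,0,0,0],[40,0,0,0,0,0,0],[40,0,0,0,0,0,0]]

```text
clock: 2.15
position: [0.4818, 0.4485, 0.0346]
orientation: [0.176, -0.002, 0.984, 0.002]
contact_force: [0.0, -0.9, 0.2]
width: 0.0495
finger_force: 0.0
```

Call:
arm_command:
  plan:
    - [[40,-10,0,-28,0,0,0],[40,-27,0,-70,0,0,0],[40,-41,0,-112,0,0,0],[40,-55,0,-150,0,0,0],[40,-55,0,-150,0,0,0]]

```text
clock: 2.65
position: [0.4841, 0.4503, 0.2039]
orientation: [0.182, -0.001, 0.983, 0.008]
contact_force: [0.9, 0.6, 0.4]
width: 0.0404
finger_force: 0.0
```

Run:
```python
from h import *
print(np.round(kw(-1,84,0),3) if 0 else kw(-.001,.084,.1))
go((kw(-.001,.084,.17),9,0),(kw(-.001,.084,.041),9,0))
```

```text
[np.float64(0.45717181659602546), np.float64(-0.06269061385504865), 0.1]
t 2.6 grasp [0.4863 0.4504 0.1983] w 40.4 F [0.9 0.6 0.4]
0 call [12, -171, 3] [0.09, 0.1, 0.47] of 3
0 call [-68, -157, 15] [0.09, 0.1, 0.46] of 2
0 call [-132, -108, 17] [0.09, 0.09, 0.47] of 1
1 call [1, 0, 129] [-0.0, 0.0, -0.0] of 1
```

Run:
```python
from h import *
for n in('top','side'):
    c=cap(n);[print(b) for b in blobs(c,(0,15,120),(12,90,255),.028,30,yr=(.2,.6))]
save(c,'s1',(300,240,420,340),5)
```

```text
(array([0.4079, 0.3491]), array([407.5, 349.1]), array([51.7, 51.5]), 90.0, array([243., 279.]))
(array([0.4924, 0.4383]), array([492.6, 438.7]), array([52. , 29.3]), 48.6, array([221., 258.]))
(array([0.5268, 0.3503]), array([526.6, 351.3]), array([56.4, 52.1]), 88.7, array([243., 250.]))
(array([0.4718, 0.5469]), array([469.6, 546.1]), array([95.3, 93.8]), 84.4, array([366., 363.]))
(array([0.4835, 0.4497]), array([483.7, 449.8]), array([52.2, 61.9]), 4.0, array([357., 334.]))
(array([0.5205, 0.3529]), array([518.9, 354. ]), array([66.6, 35.2]), 82.4, array([341., 310.]))
(array([0.4085, 0.3517]), array([408.9, 351.2]), array([62.2, 52.8]), 88.0, array([378., 309.]))
```

View pics/s1.png

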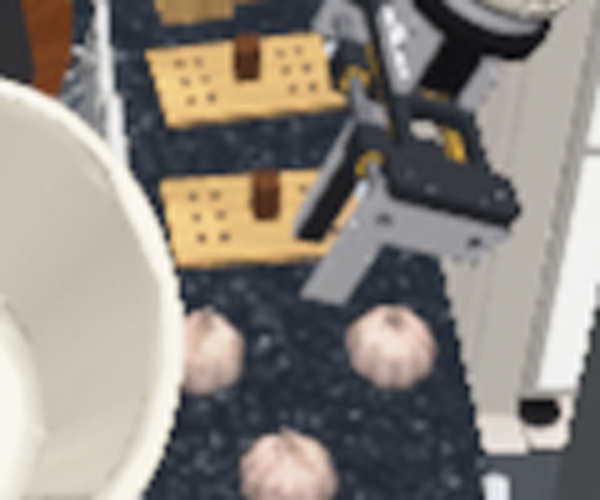

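Call:
arm_command:
  plan:
    - [[94,0,0,0,0,0,0],[94,0,0,0,0,0,0],[94,0,0,0,0,0,0],[94,0,0,0,0,0,0],[94,0,0,0,0,0,0]]

```text
clock: 3.25
position: [0.4811, 0.4477, 0.1932]
orientation: [0.176, -0.002, 0.984, 0.002]
contact_force: [0.5, -1.2, 0.1]
width: 0.0767
finger_force: 0.0
```

Run:
```python
from h import *
go(([.483,.449,.026],90,20))
```

```text
t 3.2 grasp [0.4832 0.4477 0.1876] w 76.7 F [ 0.5 -1.2  0.1]
0 call [56, 1, 152] [0.0, 0.0, 0.0] of 1
```

Call:
arm_command:
  plan:
    - [[94,8,0,20,0,0,0],[94,22,0,60,0,0,0],[94,38,1,102,0,0,0],[94,56,1,152,0,0,0],[94,56,1,152,0,0,0]]

```text
clock: 3.75
position: [0.4766, 0.4448, 0.0224]
orientation: [0.17, -0.003, 0.985, -0.004]
contact_force: [-0.9, -1.3, -0.8]
width: 0.0944
finger_force: 0.0
```

Call:
arm_command:
  plan:
    - [[10,0,0,0,0,0,0],[10,0,0,0,0,0,0],[10,0,0,0,0,0,0],[10,0,0,0,0,0,0],[10,0,0,0,0,0,0]]

```text
clock: 4.25
position: [0.4821, 0.4501, 0.034]
orientation: [0.177, -0.002, 0.984, 0.003]
contact_force: [0.3, -0.2, -0.1]
width: 0.0574
finger_force: 0.0
```

Call:
arm_command:
  plan:
    - [[10,0,0,0,0,0,0],[10,0,0,0,0,0,0],[10,0,0,0,0,0,0],[10,0,0,0,0,0,0],[10,0,0,0,0,0,0]]

```text
clock: 4.75
position: [0.4817, 0.4495, 0.0326]
orientation: [0.176, -0.002, 0.984, 0.002]
contact_force: [-0.8, -1.6, 3.8]
width: 0.0468
finger_force: 11.5
```

Call:
arm_command:
  plan:
    - [[10,-3,0,-8,0,0,0],[10,-14,0,-38,0,0,0],[10,-28,0,-78,0,0,0],[10,-55,0,-150,0,0,0],[10,-55,0,-150,0,0,0]]

```text
clock: 5.25
position: [0.4819, 0.45, 0.1972]
orientation: [0.178, -0.002, 0.984, 0.005]
contact_force: [0.5, 0.3, -0.2]
width: 0.0101
finger_force: 0.0
```

Run:
```python
from h import *
print(r.state()['finger_force'])
go((kw(-.001,.084,.17),9,0),(kw(-.001,.084,.041),9,0))
```

```text
0.0
t 5.2 grasp [0.484  0.45   0.1915] w 10.1 F [ 0.5  0.3 -0.2]
0 call [11, -171, 2] [0.09, 0.1, 0.47] of 3
0 call [-69, -156, 14] [0.08, 0.1, 0.47] of 2
0 call [-133, -107, 15] [0.09, 0.09, 0.46] of 1
1 call [0, 1, 128] [-0.0, 0.0, 0.0] of 1
```

Run:
```python
from h import *
for n in('top','side'):
    c=cap(n);[print(b) for b in blobs(c,(0,15,120),(12,90,255),.028,30,yr=(.2,.6))]
    if n=='side':
        W=world(c); m=cv2.inRange(hsv(c),(0,15,120),(12,90,255))>0
        m&=(W[...,2]>.004)&(W[...,2]<.07)&(W[...,0]>.44)&(W[...,0]<.53)&(W[...,1]>.40)&(W[...,1]<.5); P=W[m]
        for z in np.arange(.005,.06,.006):
            q=P[(abs(P[:,2]-z)<.003)]; 
            if len(q)>2: print(round(z,3),len(q),'x',q[:,0].min().round(3),q[:,0].max().round(3),'ymax',q[:,1].max().round(3))
save(c,'s2',(320,280,420,380),6)
```

```text
(array([0.408 , 0.3489]), array([407.5, 349.1]), array([51.7, 51.5]), 90.0, array([243., 279.]))
(array([0.4803, 0.4269]), array([480.4, 425.3]), array([44.2, 20.1]), 0.5, array([224., 262.]))
(array([0.5268, 0.3503]), array([526.6, 351.3]), array([56.4, 52.1]), 88.7, array([243., 250.]))
(array([0.4737, 0.548 ]), array([469.7, 545.6]), array([95.2, 94.8]), 56.7, array([366., 363.]))
(array([0.4785, 0.4454]), array([478.3, 445.9]), array([60.4, 52.7]), 69.9, array([359., 333.]))
(array([0.5205, 0.3526]), array([519.4, 353.6]), array([66.2, 37.1]), 85.7, array([341., 310.]))
(array([0.4085, 0.3517]), array([408.9, 351.2]), array([62.2, 52.8]), 88.0, array([378., 309.]))
0.017 9 x 0.465 0.503 ymax 0.467
0.023 27 x 0.454 0.506 ymax 0.47
0.029 46 x 0.451 0.504 ymax 0.471
0.035 59 x 0.455 0.504 ymax 0.467
0.041 65 x 0.458 0.501 ymax 0.461
0.047 24 x 0.469 0.49 ymax 0.452
0.053 8 x 0.478 0.484 ymax 0.449
```

View pics/s2.png

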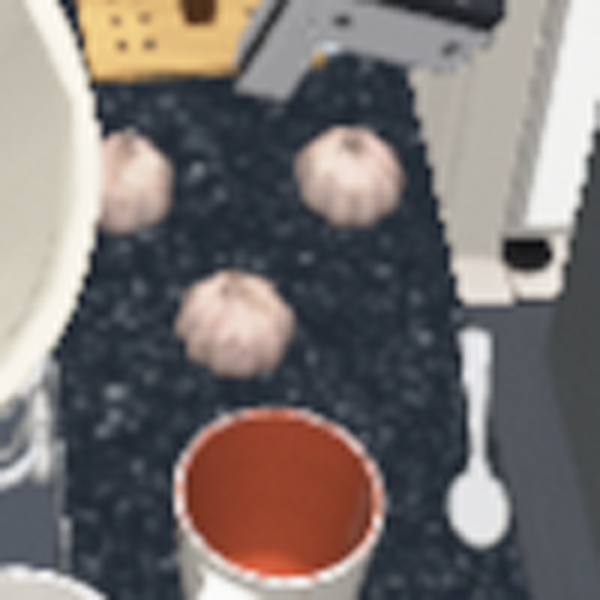

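Call:
arm_command:
  plan:
    - [[94,0,0,0,0,0,0],[94,0,0,0,0,0,0],[94,0,0,0,0,0,0],[94,0,0,0,0,0,0],[94,0,0,0,0,0,0]]
  squeeze: 25

```text
clock: 5.85
position: [0.4807, 0.4485, 0.1903]
orientation: [0.175, -0.002, 0.985, 0.002]
contact_force: [-0.4, 0.7, 0.6]
width: 0.0466
finger_force: 0.0
```

Call:
arm_command:
  plan:
    - [[94,0,0,0,0,0,0],[94,0,0,0,0,0,0],[94,0,0,0,0,0,0],[94,0,0,0,0,0,0],[94,0,0,0,0,0,0]]

```text
clock: 6.35
position: [0.481, 0.4488, 0.1918]
orientation: [0.176, -0.002, 0.984, 0.002]
contact_force: [-0.3, -0.6, 0.4]
width: 0.0868
finger_force: 0.0
```

Run:
```python
from h import *
go(([.479,.446,.07],90,12),([.479,.446,.021],90,12))
```

```text
t 6.3 grasp [0.4831 0.4489 0.1862] w 86.8 F [-0.3 -0.6  0.4]
0 call [43, -3, 108] [0.01, 0.14, 0.0] of 1
1 call [11, 0, 48] [-0.01, 0.0, 0.0] of 1
```

Call:
arm_command:
  plan:
    - [[94,10,-1,25,0,0.03,0],[94,22,-1,55,0,0.07,0],[94,33,-2,85,0,0.11,0],[94,43,-3,108,0.01,0.14,0],[94,43,-3,108,0.01,0.14,0]]

```text
clock: 6.85
position: [0.4757, 0.4431, 0.0678]
orientation: [0.102, -0.001, 0.995, -0.007]
contact_force: [-0.7, 0.5, -0.8]
width: 0.0939
finger_force: 0.0
```

Call:
arm_command:
  plan:
    - [[94,4,0,16,0,0,0],[94,8,0,32,0,0,0],[94,11,0,44,0,0,0],[94,11,0,48,0,0,0],[40,11,0,48,0,0,0]]

```text
clock: 7.35
position: [0.4773, 0.4457, 0.0258]
orientation: [0.106, -0.001, 0.994, -0.003]
contact_force: [-0.4, -0.5, 0.3]
width: 0.089
finger_force: 0.0
```

Call:
arm_command:
  plan:
    - [[10,0,0,0,0,0,0],[10,0,0,0,0,0,0],[10,0,0,0,0,0,0],[10,0,0,0,0,0,0],[10,0,0,0,0,0,0]]

```text
clock: 7.85
position: [0.4777, 0.4461, 0.0267]
orientation: [0.107, -0.001, 0.994, -0.003]
contact_force: [-0.3, -0.2, 0.9]
width: 0.0517
finger_force: 25.0
```

Call:
arm_command:
  plan:
    - [[10,0,0,0,0,0,0],[10,0,0,0,0,0,0],[10,0,0,0,0,0,0],[10,0,0,0,0,0,0],[10,0,0,0,0,0,0]]

```text
clock: 8.35
position: [0.4777, 0.4461, 0.0267]
orientation: [0.107, -0.001, 0.994, -0.003]
contact_force: [-1.1, 0.3, 3.7]
width: 0.0513
finger_force: 25.0
```

Run:
```python
from h import *
go(([.479,.446,.06],90,12),([.479,.446,.2],90,12))
for n in('side',):
    c=cap(n);save(c,'s3',(320,280,420,380),6)
```

```text
t 8.3 grasp [0.4789 0.4461 0.0208] w 51.3 F [-1.1  0.3  3.7]
0 call [-8, 0, -38] [-0.0, 0.0, 0.0] of 1
1 call [-30, -1, -137] [-0.0, 0.0, 0.0] of 1
```

View pics/s3.png

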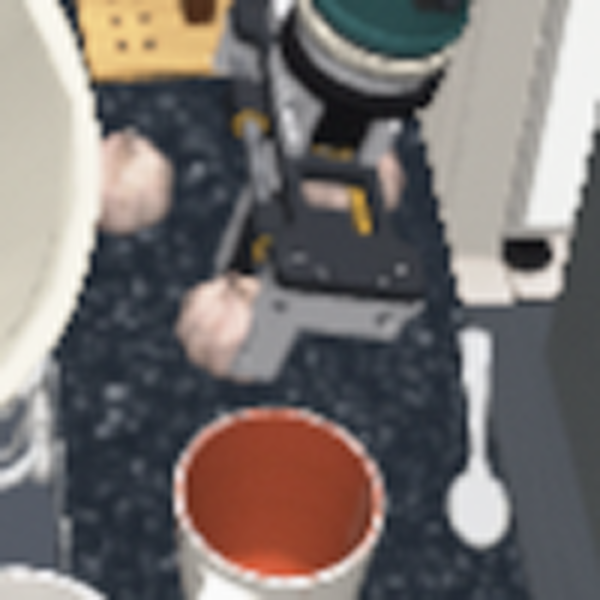

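Run:
```python
from h import *
c=dict(np.load('/tmp/side.npz')); W=world(c)
for v in(330,334,338,341): print(v,[(u,)+tuple((W[v,u]*1000).round(0).astype(int)) for u in range(348,371,2)])
p,R=cur();E=np.linalg.inv(c['extrinsics'])
for q in([0,.035,.025],[0,.026,.006],[.008,.035,.025],[-.008,.035,.025]):
    w=p+R.apply(q); k=E[:3,:3]@w+E[:3,3]; print(q,w.round(3),(c['fx']*k[0]/k[2]+c['cx']).round(1),(c['fy']*k[1]/k[2]+c['cy']).round(1))
```

```text
330 [(348, np.int64(505), np.int64(413), np.int64(4)), (350, np.int64(503), np.int64(434), np.int64(29)), (352, np.int64(498), np.int64(443), np.int64(39)), (354, np.int64(493), np.int64(444), np.int64(40)), (356, np.int64(488), np.int64(447), np.int64(44)), (358, np.int64(482), np.int64(447), np.int64(44)), (360, np.int64(476), np.int64(450), np.int64(47)), (362, np.int64(486), np.int64(525), np.int64(138)), (364, np.int64(481), np.int64(526), np.int64(139)), (366, np.int64(476), np.int64(528), np.int64(141)), (368, np.int64(471), np.int64(526), np.int64(138)), (370, np.int64(465), np.int64(523), np.int64(134))]
334 [(348, np.int64(507), np.int64(426), np.int64(1)), (350, np.int64(504), np.int64(448), np.int64(29)), (352, np.int64(499), np.int64(450), np.int64(31)), (354, np.int64(494), np.int64(457), np.int64(38)), (356, np.int64(488), np.int64(458), np.int64(39)), (358, np.int64(483), np.int64(458), np.int64(40)), (360, np.int64(477), np.int64(459), np.int64(40)), (362, np.int64(476), np.int64(483), np.int64(70)), (364, np.int64(471), np.int64(482), np.int64(68)), (366, np.int64(4
[... 868 characters left out ...]
4(498), np.int64(454), np.int64(3)), (354, np.int64(491), np.int64(452), np.int64(1)), (356, np.int64(488), np.int64(466), np.int64(17)), (358, np.int64(485), np.int64(480), np.int64(35)), (360, np.int64(479), np.int64(480), np.int64(36)), (362, np.int64(474), np.int64(483), np.int64(39)), (364, np.int64(468), np.int64(482), np.int64(38)), (366, np.int64(457), np.int64(457), np.int64(5)), (368, np.int64(450), np.int64(453), np.int64(0)), (370, np.int64(444), np.int64(454), np.int64(1))]
[0, 0.035, 0.025] [0.483 0.481 0.002] 358.0 348.6
[0, 0.026, 0.006] [0.479 0.472 0.021] 359.4 342.0
[0.008, 0.035, 0.025] [0.475 0.481 0.   ] 360.6 348.9
[-0.008, 0.035, 0.025] [0.491 0.481 0.004] 355.3 348.3
```

Call:
arm_command:
  plan:
    - [[10,-1,0,-5,0,0,0],[10,-2,0,-12,0,0,0],[10,-4,0,-20,0,0,0],[10,-6,0,-29,0,0,0],[10,-8,0,-38,0,0,0]]

```text
clock: 8.9
position: [0.4774, 0.4463, 0.066]
orientation: [0.107, -0.001, 0.994, -0.003]
contact_force: [0.7, 0.2, -0.8]
width: 0.0517
finger_force: 25.0
```

Call:
arm_command:
  plan:
    - [[10,-5,0,-24,0,0,0],[10,-11,0,-50,0,0,0],[10,-17,0,-80,0,0,0],[10,-24,0,-110,0,0,0],[10,-30,-1,-137,0,0,0]]

```text
clock: 9.4
position: [0.4776, 0.4462, 0.208]
orientation: [0.107, -0.001, 0.994, -0.002]
contact_force: [0.7, 0.4, 0.0]
width: 0.0515
finger_force: 25.0
```

Run:
```python
from h import *
print(r.state()['finger_force'])
go((kw(-.001,.084,.17),9,0),(kw(-.001,.084,.041),9,0))
```

```text
24.999959691917866
t 9.4 grasp [0.4789 0.4461 0.2022] w 51.5 F [0.7 0.4 0. ]
0 call [10, -170, 10] [0.05, 0.06, 0.47] of 3
0 call [-69, -154, 16] [0.05, 0.06, 0.47] of 2
0 call [-132, -106, 16] [0.05, 0.06, 0.47] of 1
1 call [0, 1, 129] [-0.0, 0.0, 0.0] of 1
```

Call:
arm_command:
  plan:
    - [[10,2,-34,2,0.01,0.01,0.09],[10,4,-68,4,0.02,0.02,0.19],[10,6,-102,6,0.03,0.03,0.28],[10,8,-136,8,0.04,0.05,0.37],[10,10,-170,10,0.05,0.06,0.47]]

```text
clock: 9.9
position: [0.4702, 0.2747, 0.1953]
orientation: [0.075, 0.235, 0.969, -0.002]
contact_force: [1.0, 0.5, -0.4]
width: 0.0516
finger_force: 25.0
```

Call:
arm_command:
  plan:
    - [[10,-14,-31,3,0.01,0.01,0.09],[10,-28,-62,6,0.02,0.02,0.19],[10,-42,-93,10,0.03,0.03,0.28],[10,-56,-124,13,0.04,0.05,0.37],[10,-69,-154,16,0.05,0.06,0.47]]

```text
clock: 10.4
position: [0.4637, 0.1054, 0.185]
orientation: [0.039, 0.456, 0.889, -0.002]
contact_force: [0.1, 0.3, 0.1]
width: 0.0514
finger_force: 25.0
```

Call:
arm_command:
  plan:
    - [[10,-26,-21,3,0.01,0.01,0.09],[10,-52,-42,6,0.02,0.02,0.19],[10,-79,-63,10,0.03,0.03,0.28],[10,-106,-85,13,0.04,0.05,0.37],[10,-132,-106,16,0.05,0.06,0.47]]

```text
clock: 10.9
position: [0.4563, -0.0644, 0.1751]
orientation: [0.001, 0.651, 0.759, -0.001]
contact_force: [1.3, -0.2, -1.0]
width: 0.0515
finger_force: 25.0
```

Run:
```python
from h import *
print(r.state()['finger_force'])
go((kw(-.001,.084,.17),9,0),(kw(-.001,.084,.036),9,0))
for n in('top',):
    c=cap(n);save(c,'t4',(300,220,420,310),6)
```

```text
24.99743981407505
t 10.9 grasp [ 0.4563 -0.0644  0.1691] w 51.5 F [ 1.3 -0.2 -1. ]
0 call [2, 1, -1] [-0.0, 0.0, -0.0] of 1
1 call [0, 0, 134] [-0.0, 0.0, -0.0] of 1
```

View pics/t4.png

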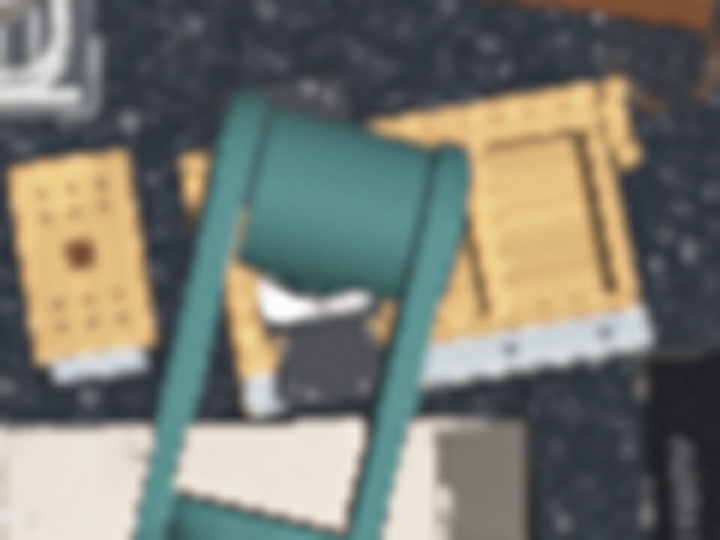

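Call:
arm_command:
  plan:
    - [[10,2,1,26,0,0,0],[10,2,1,54,0,0,0],[10,2,1,84,0,0,0],[10,2,1,112,0,0,0],[10,2,1,132,0,0,0]]

```text
clock: 11.45
position: [0.4561, -0.0608, 0.0409]
orientation: [-0.0, 0.649, 0.761, -0.002]
contact_force: [-0.7, -0.5, -0.7]
width: 0.0517
finger_force: 25.0
```

Call:
arm_command:
  plan:
    - [[72,0,0,0,0,0,0],[72,0,0,0,0,0,0],[72,0,0,0,0,0,0],[72,0,0,0,0,0,0],[72,0,0,0,0,0,0]]

```text
clock: 11.95
position: [0.4577, -0.0613, 0.0435]
orientation: [0.002, 0.649, 0.761, -0.001]
contact_force: [0.3, -0.1, 0.6]
width: 0.072
finger_force: 0.0
```

Call:
arm_command:
  plan:
    - [[72,0,0,-20,0,0,0],[72,0,0,-50,0,0,0],[72,0,0,-90,0,0,0],[72,0,0,-130,0,0,0],[72,0,0,-160,0,0,0]]

```text
clock: 12.45
position: [0.4578, -0.0607, 0.2057]
orientation: [0.002, 0.649, 0.761, -0.001]
contact_force: [0.6, -0.4, 0.4]
width: 0.072
finger_force: 0.0
```

Run:
```python
from h import *
for n in('top','side'):
    c=cap(n);[print(b[0],b[4]) for b in blobs(c,(0,15,120),(12,90,255),.028,30,yr=(.2,.6))]
    W=world(c);m=cv2.inRange(hsv(c),(0,15,150),(13,75,255))>0; m&=(W[...,1]<0)&(W[...,1]>-.3)&(W[...,0]>.38)&(W[...,0]<.56)&(W[...,2]<.09); print(n,m.sum(),W[m].mean(0).round(3) if m.any() else '')
go(([.408,.350,.14],90,0),([.408,.350,.06],90,0),([.408,.350,.021],90,0))
```

```text
[0.408  0.3489] [243. 279.]
[0.5268 0.3503] [243. 250.]
top 3 [ 0.448 -0.036  0.044]
[0.474  0.5472] [366. 363.]
[0.5207 0.3526] [341. 310.]
[0.4085 0.3517] [378. 309.]
side 9 [ 0.455 -0.064  0.053]
t 12.6 grasp [ 0.4599 -0.0613  0.2023] w 72.1 F [-0.   0.5  0.1]
0 call [138, 4, 20] [0.0, 0.0, -0.47] of 3
0 call [121, 67, 20] [-0.0, 0.01, -0.47] of 2
0 call [78, 114, 20] [0.0, 0.0, -0.47] of 1
1 call [0, 0, 80] [0.0, 0.0, -0.0] of 1
2 call [1, 0, 39] [0.0, 0.0, -0.0] of 1
```

Run:
```python
from h import *
go(([.408,.350,.14],9,0),([.408,.350,.06],9,0),([.408,.350,.021],9,0))
```

```text
t 12.6 grasp [ 0.4599 -0.0613  0.2023] w 72.1 F [-0.   0.5  0.1]
0 call [207, 6, 30] [0.0, 0.0, 0.0] of 2
0 call [208, 7, 29] [0.01, 0.01, 0.0] of 1
1 call [0, 0, 80] [-0.0, -0.0, 0.0] of 1
2 call [-1, 0, 39] [-0.0, -0.0, 0.0] of 1
```

Call:
arm_command:
  plan:
    - [[94,40,1,5,0,0,0],[94,82,2,10,0,0,0],[94,124,3,16,0,0,0],[94,166,4,22,0,0,0],[94,207,6,30,0,0,0]]

```text
clock: 13.05
position: [0.4296, 0.1462, 0.1706]
orientation: [0.0, 0.649, 0.76, -0.002]
contact_force: [0.6, -0.4, 0.1]
width: 0.094
finger_force: 0.0
```

Call:
arm_command:
  plan:
    - [[94,45,1,6,0,0,0],[94,90,3,12,0,0,0],[94,135,5,18,0,0,0],[94,175,6,24,0,0,0],[94,208,7,29,0,0,0]]

```text
clock: 13.55
position: [0.4033, 0.3529, 0.1402]
orientation: [0.0, 0.649, 0.761, -0.003]
contact_force: [-0.1, -0.0, -0.3]
width: 0.0938
finger_force: 0.0
```

Call:
arm_command:
  plan:
    - [[94,0,0,5,0,0,0],[94,0,0,28,0,0,0],[94,0,0,52,0,0,0],[94,0,0,72,0,0,0],[94,0,0,80,0,0,0]]

```text
clock: 14.05
position: [0.403, 0.3488, 0.0586]
orientation: [-0.0, 0.65, 0.76, -0.005]
contact_force: [-0.2, -0.5, 0.3]
width: 0.0937
finger_force: 0.0
```

Run:
```python
from h import *
go(([.408,.350,.021],9,0))
c=cap('side');[print(b[0],b[4]) for b in blobs(c,(0,15,120),(12,90,255),.028,30,yr=(.2,.6))]
```

```text
t 14.1 grasp [0.4029 0.3487 0.0526] w 93.7 F [-0.2 -0.5  0.3]
0 call [1, 5, 32] [-0.01, 0.01, -0.0] of 1
[0.4739 0.5481] [366. 363.]
[0.5205 0.3529] [341. 310.]
[0.4085 0.3517] [378. 309.]
```

Call:
arm_command:
  plan:
    - [[94,0,0,10,0,0,0],[94,0,0,22,0,0,0],[94,0,2,33,0,0,0],[94,0,2,37,0,0,0],[10,0,2,37,0,0,0]]

```text
clock: 14.6
position: [0.4061, 0.3508, 0.024]
orientation: [0.0, 0.649, 0.761, -0.003]
contact_force: [-0.1, 0.9, 0.2]
width: 0.089
finger_force: 0.0
```

Call:
arm_command:
  plan:
    - [[10,0,0,0,0,0,0],[10,0,0,0,0,0,0],[10,0,0,0,0,0,0],[10,0,0,0,0,0,0],[10,0,0,0,0,0,0]]

```text
clock: 15.1
position: [0.4068, 0.3513, 0.0254]
orientation: [0.001, 0.649, 0.761, -0.001]
contact_force: [0.0, -0.4, 1.4]
width: 0.051
finger_force: 24.9
```

Call:
arm_command:
  plan:
    - [[10,0,0,0,0,0,0],[10,0,0,0,0,0,0],[10,0,0,0,0,0,0],[10,0,0,-4,0,0,0],[10,0,0,-10,0,0,0]]

```text
clock: 15.6
position: [0.4058, 0.3507, 0.0344]
orientation: [0.0, 0.649, 0.761, -0.003]
contact_force: [-0.4, -0.4, -0.4]
width: 0.0507
finger_force: 24.9
```

Call:
arm_command:
  plan:
    - [[10,0,0,-15,0,0,0],[10,0,0,-40,0,0,0],[10,0,0,-75,0,0,0],[10,0,0,-110,0,0,0],[10,0,0,-140,0,0,0]]

```text
clock: 16.1
position: [0.4068, 0.3516, 0.1772]
orientation: [0.001, 0.649, 0.761, -0.001]
contact_force: [0.1, -0.4, -0.7]
width: 0.051
finger_force: 24.9
```

Run:
```python
from h import *
print(r.state()['finger_force'])
go((kw(-.001,.0,.17),9,0),(kw(-.001,.0,.036),9,0))
```

```text
24.9294748774264
t 16.1 grasp [0.4068 0.3516 0.1712] w 51.0 F [ 0.1 -0.4 -0.7]
0 call [-167, -5, 1] [-0.0, 0.0, 0.0] of 3
0 call [-167, -5, 1] [-0.0, 0.0, 0.0] of 2
0 call [-167, -5, 0] [-0.0, 0.0, 0.0] of 1
1 call [0, 0, 134] [-0.0, 0.0, 0.0] of 1
```

Call:
arm_command:
  plan:
    - [[10,-25,-1,0,0,0,0],[10,-60,-2,0,0,0,0],[10,-100,-3,0,0,0,0],[10,-140,-4,0,0,0,0],[10,-180,-5,0,0,0,0]]

```text
clock: 16.6
position: [0.4298, 0.1717, 0.1757]
orientation: [0.001, 0.649, 0.761, -0.002]
contact_force: [0.2, 1.1, 0.2]
width: 0.0509
finger_force: 24.9
```

Call:
arm_command:
  plan:
    - [[10,-40,-1,0,0,0,0],[10,-80,-2,0,0,0,0],[10,-120,-3,0,0,0,0],[10,-160,-4,0,0,0,0],[10,-200,-6,0,0,0,0]]

```text
clock: 17.1
position: [0.4554, -0.027, 0.1764]
orientation: [0.001, 0.649, 0.761, -0.001]
contact_force: [0.8, 0.3, -1.0]
width: 0.0507
finger_force: 24.9
```

Call:
arm_command:
  plan:
    - [[10,-40,-1,0,0,0,0],[10,-80,-2,0,0,0,0],[10,-105,-3,1,0,0,0],[10,-121,-4,2,0,0,0],[10,-121,-4,2,0,0,0]]

```text
clock: 17.6
position: [0.4703, -0.1468, 0.1741]
orientation: [-0.0, 0.65, 0.76, -0.002]
contact_force: [0.5, 0.0, 0.3]
width: 0.0511
finger_force: 24.9
```

Call:
arm_command:
  plan:
    - [[10,0,0,10,0,0,0],[10,0,0,40,0,0,0],[10,0,0,75,0,0,0],[10,0,0,110,0,0,0],[10,0,0,132,0,0,0]]

```text
clock: 18.1
position: [0.4684, -0.1432, 0.039]
orientation: [-0.002, 0.648, 0.761, -0.002]
contact_force: [-0.9, -0.7, -0.1]
width: 0.0507
finger_force: 24.9
```

Call:
arm_command:
  plan:
    - [[72,0,0,0,0,0,0],[72,0,0,0,0,0,0],[72,0,0,0,0,0,0],[72,0,0,0,0,0,0],[72,0,0,0,0,0,0]]

```text
clock: 18.6
position: [0.4713, -0.1463, 0.0439]
orientation: [0.002, 0.649, 0.761, -0.001]
contact_force: [0.4, -0.5, -0.3]
width: 0.0721
finger_force: 0.0
```

Call:
arm_command:
  plan:
    - [[72,0,0,-20,0,0,0],[72,0,0,-50,0,0,0],[72,0,0,-90,0,0,0],[72,0,0,-130,0,0,0],[72,0,0,-160,0,0,0]]

```text
clock: 19.1
position: [0.4713, -0.1458, 0.2061]
orientation: [0.003, 0.649, 0.76, -0.001]
contact_force: [0.2, -0.3, -0.0]
width: 0.0719
finger_force: 0.0
```

Run:
```python
from h import *
for n in('top','side'):
    c=cap(n);[print(b[0],b[4]) for b in blobs(c,(0,15,120),(12,90,255),.028,30,yr=(.2,.6))]
    W=world(c);m=cv2.inRange(hsv(c),(0,15,150),(13,75,255))>0; m&=(W[...,1]<0)&(W[...,1]>-.3)&(W[...,0]>.38)&(W[...,0]<.56)&(W[...,2]<.09); print(n,m.sum(),W[m].round(2).tolist())
go(([.525,.351,.16],90,12),([.525,.351,.06],90,12),([.525,.351,.021],90,12))
```

```text
[0.5268 0.3503] [243. 250.]
top 161 [[0.48, -0.14, 0.04], [0.48, -0.13, 0.04], [0.48, -0.14, 0.05], [0.48, -0.13, 0.05], [0.48, -0.14, 0.04], [0.47, -0.13, 0.05], [0.47, -0.13, 0.05], [0.47, -0.14, 0.05], [0.47, -0.14, 0.05], [0.47, -0.05, 0.05], [0.47, -0.05, 0.05], [0.47, -0.06, 0.04], [0.47, -0.06, 0.05], [0.47, -0.06, 0.05], [0.47, -0.07, 0.04], [0.47, -0.07, 0.04], [0.47, -0.13, 0.05], [0.47, -0.13, 0.06], [0.47, -0.14, 0.06], [0.47, -0.14, 0.06], [0.47, -0.04, 0.04], [0.47, -0.04, 0.04], [0.47, -0.05, 0.03], [0.47, -0.05, 0.05], [0.47, -0.06, 0.05], [0.47, -0.06, 0.04], [0.47, -0.06, 0.04], [0.47, -0.07, 0.05], [0.47, -0.07, 0.05], [0.47, -0.08, 0.04], [0.46, -0.13, 0.05], [0.46, -0.13, 0.05], [0.46, -0.13, 0.06], [0.46, -0.14, 0.05], [0.46, -0.14, 0.06], [0.46, -0.04, 0.04], [0.46, -0.04, 0.05], [0.46, -0.05, 0.05], [0.46, -0.05, 0.05], [0.46, -0.06, 0.05], [0.46, -0.06, 0.06], [0.46, -0.06, 0.05], [0.46, -0.07, 0.05], [0.46, -0.07, 0.05], [0.46, -0.08, 0.04], [0.46, -0.08, 0.03], [0.46, -0.13, 0.04], [0.46, -0.13, 0.05], [0.46, -0.13, 0.05], [0.46, -0.14, 0.05], [0.46, -0.14,
[... 2340 characters left out ...]
10.]
side 19 [[0.47, -0.16, 0.05], [0.47, -0.15, 0.06], [0.46, -0.15, 0.05], [0.48, -0.15, 0.05], [0.47, -0.15, 0.05], [0.47, -0.14, 0.06], [0.47, -0.14, 0.06], [0.46, -0.14, 0.06], [0.46, -0.14, 0.06], [0.45, -0.07, 0.06], [0.46, -0.07, 0.05], [0.46, -0.06, 0.06], [0.45, -0.06, 0.06], [0.45, -0.06, 0.06], [0.44, -0.06, 0.06], [0.47, -0.07, 0.05], [0.46, -0.06, 0.05], [0.46, -0.06, 0.06], [0.45, -0.06, 0.05]]
t 19.2 grasp [ 0.4733 -0.1468  0.2029] w 72.2 F [0.8 1.2 0.7]
0 call [161, 42, 13] [-0.05, -0.05, -0.47] of 3
0 call [125, 111, 10] [-0.05, -0.05, -0.47] of 2
0 call [63, 155, 12] [-0.04, -0.06, -0.47] of 1
1 call [20, 0, 98] [-0.0, 0.0, 0.0] of 1
2 call [9, 1, 38] [-0.0, 0.0, 0.0] of 1
```

Run:
```python
from h import *
go(([.45,.25,.19],90,12),([.525,.351,.10],90,12),([.525,.351,.021],90,12))
```

```text
t 19.2 grasp [ 0.4733 -0.1468  0.2029] w 72.2 F [0.8 1.2 0.7]
0 call [132, 13, 3] [-0.05, -0.05, -0.47] of 3
0 call [112, 71, -1] [-0.05, -0.05, -0.47] of 2
0 call [68, 114, 0] [-0.04, -0.06, -0.47] of 1
1 call [-55, 101, 103] [-0.0, 0.0, 0.0] of 1
2 call [17, 0, 77] [-0.0, 0.0, 0.0] of 1
```

Call:
arm_command:
  plan:
    - [[94,26,3,1,-0.01,-0.01,-0.09],[94,52,6,1,-0.02,-0.02,-0.19],[94,78,8,2,-0.03,-0.03,-0.28],[94,105,10,2,-0.04,-0.04,-0.38],[94,132,13,3,-0.05,-0.05,-0.47]]

```text
clock: 19.7
position: [0.462, -0.0121, 0.198]
orientation: [0.035, 0.452, 0.891, 0.001]
contact_force: [0.8, 0.6, 0.6]
width: 0.0938
finger_force: 0.0
```

Call:
arm_command:
  plan:
    - [[94,22,14,0,-0.01,-0.01,-0.09],[94,45,28,0,-0.02,-0.02,-0.19],[94,67,42,0,-0.03,-0.03,-0.28],[94,90,57,-1,-0.04,-0.04,-0.38],[94,112,71,-1,-0.05,-0.05,-0.47]]

```text
clock: 20.2
position: [0.4538, 0.1203, 0.1946]
orientation: [0.067, 0.231, 0.971, 0.004]
contact_force: [-1.1, 0.3, 0.2]
width: 0.0939
finger_force: 0.0
```

Call:
arm_command:
  plan:
    - [[94,14,23,0,-0.01,-0.01,-0.09],[94,28,46,0,-0.02,-0.02,-0.19],[94,42,69,0,-0.03,-0.03,-0.28],[94,56,92,0,-0.04,-0.05,-0.38],[94,68,114,0,-0.04,-0.06,-0.47]]

```text
clock: 20.7
position: [0.445, 0.2524, 0.1899]
orientation: [0.099, -0.003, 0.995, -0.0]
contact_force: [0.3, -0.6, 0.1]
width: 0.0943
finger_force: 0.0
```

Call:
arm_command:
  plan:
    - [[94,-14,25,20,0,0,0],[94,-28,50,45,0,0,0],[94,-42,76,75,0,0,0],[94,-55,101,103,0,0,0],[94,-55,101,103,0,0,0]]

```text
clock: 21.2
position: [0.5182, 0.3529, 0.093]
orientation: [0.095, -0.002, 0.995, -0.003]
contact_force: [-0.7, -0.4, -0.9]
width: 0.0938
finger_force: 0.0
```

Run:
```python
from h import *
c=cap('top');go(([.525,.351,.021],90,12))
c=cap('side');[print(b[0],b[4]) for b in blobs(c,(0,15,120),(12,90,255),.028,30,yr=(.2,.6))]
```

```text
t 21.2 grasp [0.5196 0.3522 0.0901] w 93.9 F [ 0.8 -0.1 -0.1]
0 call [8, -1, 69] [-0.0, -0.02, 0.0] of 1
[0.5215 0.3542] [341. 310.]
```

Call:
arm_command:
  plan:
    - [[94,2,-1,20,0,0,0],[94,4,-1,42,0,0,0],[94,6,-1,62,0,0,0],[94,7,-1,69,0,0,0],[94,7,-1,69,0,0,0]]

```text
clock: 21.8
position: [0.5266, 0.3509, 0.0325]
orientation: [0.1, -0.0, 0.995, -0.0]
contact_force: [0.1, 0.3, -0.0]
width: 0.0941
finger_force: 0.0
```

Call:
arm_command:
  plan:
    - [[10,0,0,0,0,0,0],[10,0,0,0,0,0,0],[10,0,0,0,0,0,0],[10,0,0,0,0,0,0],[10,0,0,0,0,0,0]]

```text
clock: 22.3
position: [0.5272, 0.3519, 0.0325]
orientation: [0.1, -0.001, 0.995, 0.0]
contact_force: [0.4, -0.0, -0.9]
width: 0.0573
finger_force: 0.0
```

Call:
arm_command:
  plan:
    - [[10,0,0,0,0,0,0],[10,0,0,0,0,0,0],[10,0,0,0,0,0,0],[10,-1,0,-4,0,0,0],[10,-2,0,-10,0,0,0]]

```text
clock: 22.8
position: [0.5266, 0.3516, 0.0418]
orientation: [0.099, -0.001, 0.995, -0.0]
contact_force: [-0.1, -0.5, -0.7]
width: 0.0501
finger_force: 22.8
```

Call:
arm_command:
  plan:
    - [[10,-3,0,-15,0,0,0],[10,-8,0,-40,0,0,0],[10,-15,0,-75,0,0,0],[10,-22,0,-110,0,0,0],[10,-28,0,-140,0,0,0]]

```text
clock: 23.3
position: [0.527, 0.3521, 0.1891]
orientation: [0.101, -0.001, 0.995, 0.001]
contact_force: [0.2, -0.2, -0.5]
width: 0.0502
finger_force: 22.8
```

Run:
```python
from h import *
print(r.state()['finger_force'])
go(([.46,.25,.18],90,0),(kw(-.001,-.084,.17),9,0),(kw(-.001,-.084,.036),9,0))
```

```text
22.759967937963665
t 23.3 grasp [0.5282 0.3521 0.1832] w 50.2 F [ 0.2 -0.2 -0.5]
0 call [66, -102, -11] [0.0, 0.2, 0.0] of 1
1 call [-7, -160, 3] [0.0, 0.0, 0.47] of 3
1 call [-79, -139, 3] [0.0, 0.0, 0.47] of 2
1 call [-133, -87, 3] [0.0, -0.0, 0.48] of 1
2 call [0, -1, 134] [0.0, -0.0, -0.0] of 1
```

Call:
arm_command:
  plan:
    - [[10,13,-20,-2,0,0.04,0],[10,27,-41,-4,0,0.08,0],[10,40,-62,-6,0,0.12,0],[10,53,-82,-9,0,0.16,0],[10,66,-102,-11,0,0.2,0]]

```text
clock: 23.8
position: [0.4596, 0.2491, 0.1846]
orientation: [0.001, -0.001, 1.0, 0.001]
contact_force: [0.7, 0.3, -0.1]
width: 0.0502
finger_force: 22.8
```

Call:
arm_command:
  plan:
    - [[10,-1,-32,1,0,0,0.09],[10,-3,-64,1,0,0,0.19],[10,-4,-96,2,0,0,0.28],[10,-6,-128,2,0,0,0.38],[10,-7,-160,3,0,0,0.47]]

```text
clock: 24.3
position: [0.4674, 0.0885, 0.1815]
orientation: [0.001, 0.234, 0.972, 0.001]
contact_force: [0.6, 0.1, -0.0]
width: 0.0501
finger_force: 22.8
```

Call:
arm_command:
  plan:
    - [[10,-16,-28,1,0,0,0.09],[10,-32,-56,1,0,0,0.19],[10,-47,-84,2,0,0,0.28],[10,-63,-112,2,0,0,0.38],[10,-79,-139,3,0,0,0.47]]

```text
clock: 24.8
position: [0.475, -0.0715, 0.1785]
orientation: [0.001, 0.454, 0.891, 0.0]
contact_force: [0.1, -0.3, -0.5]
width: 0.0498
finger_force: 22.8
```

Call:
arm_command:
  plan:
    - [[10,-27,-17,1,0,0,0.1],[10,-54,-35,1,0,0,0.2],[10,-80,-52,2,0,0,0.3],[10,-107,-70,2,0,0,0.4],[10,-133,-87,3,0,0,0.48]]

```text
clock: 25.3
position: [0.4834, -0.2304, 0.1755]
orientation: [0.001, 0.653, 0.758, 0.0]
contact_force: [1.0, 0.3, -0.5]
width: 0.0496
finger_force: 22.8
```

Run:
```python
from h import *
cap('top');print(r.state()['finger_force'])
go((kw(-.001,-.084,.038),9,0))
```

```text
22.789916599795106
t 25.4 grasp [ 0.4832 -0.235   0.1687] w 49.7 F [ 0.3 -2.5  0.1]
0 call [7, 1, 131] [0.0, 0.01, -0.01] of 1
```

Call:
arm_command:
  plan:
    - [[10,3,0,10,0,0,0],[10,3,0,40,0,0,0],[10,3,0,75,0,0,0],[10,3,0,110,0,0,0],[10,3,0,131,0,0,0]]

```text
clock: 25.85
position: [0.4821, -0.2222, 0.0408]
orientation: [-0.002, 0.651, 0.759, 0.002]
contact_force: [2.0, 14.2, 45.5]
width: 0.0501
finger_force: 31.6
```

Call:
arm_command:
  plan:
    - [[72,0,0,0,0,0,0],[72,0,0,0,0,0,0],[72,0,0,0,0,0,0],[72,0,0,0,0,0,0],[72,0,0,0,0,0,0]]

```text
clock: 26.35
position: [0.483, -0.2259, 0.0433]
orientation: [0.001, 0.651, 0.759, 0.0]
contact_force: [0.1, 0.3, 0.3]
width: 0.072
finger_force: 0.0
```

Call:
arm_command:
  plan:
    - [[72,0,0,-20,0,0,0],[72,0,0,-50,0,0,0],[72,0,0,-90,0,0,0],[72,0,0,-130,0,0,0],[72,0,0,-170,0,0,0]]

```text
clock: 26.85
position: [0.4824, -0.2258, 0.2145]
orientation: [0.0, 0.651, 0.759, 0.0]
contact_force: [0.3, -0.2, -0.8]
width: 0.0721
finger_force: 0.0
```

Call:
arm_command:
  plan:
    - [[60,35,0,-20,0,0,0],[60,75,0,-40,0,0,0],[60,120,0,-60,0,0,0],[60,165,0,-60,0,0,0],[60,165,0,-60,0,0,0]]

```text
clock: 27.35
position: [0.4574, -0.0587, 0.2749]
orientation: [0.001, 0.649, 0.761, 0.002]
contact_force: [0.3, 0.1, -0.4]
width: 0.0602
finger_force: 0.0
```

Run:
```python
from h import *
KM=cv2.inRange
for n in('top','side'):
    c=cap(n); W=world(c)
    print(n,'wood',[b[:4] for b in blobs(c,(10,70,140),(25,200,255),.008,100)][:4])
    m=cv2.inRange(hsv(c),(0,15,150),(13,75,255))>0; m&=(W[...,1]<0)&(W[...,1]>-.3)&(W[...,0]>.38)&(W[...,0]<.56)&(W[...,2]<.09)
    L=(W-np.array([K[0],K[1],0])); th=np.radians(KY); lx=L[...,0]*np.cos(th)+L[...,1]*np.sin(th); ly=-L[...,0]*np.sin(th)+L[...,1]*np.cos(th)
    for b in(-.084,0,.084):
        k=m&(abs(ly-b)<.036); print('bay',b,k.sum(),lx[k].mean().round(3),ly[k].mean().round(3),'zmax',np.sort(W[k][:,2])[-3:].round(3))
    # knob dark blobs at z .04
    print('knob',[ (b[0],b[4]) for b in blobs(c,(0,60,20),(14,255,120),.04,4,xr=(.4,.6),yr=(-.5,.3))])
    print('bar',[b[:4] for b in blobs(c,(0,100,40),(14,255,170),.012,100,xr=(.55,.8),yr=(-.4,.1))])
```

```text
top wood [(array([0.4745, 0.2156]), array([473.1, 215.5]), array([134. ,  81.6]), 3.4), (array([0.4729, 0.0734]), array([471.8,  73.2]), array([132.9,  81.3]), 7.8), (array([ 0.4951, -0.2373]), array([ 497.5, -233.5]), array([120.8, 174.5]), 85.1), (array([ 0.5146, -0.4359]), array([ 513.2, -435.5]), array([ 81.6, 133.8]), 79.6)]
bay -0.084 104 -0.007 -0.077 zmax [0.064 0.065 0.069]
bay 0 0 nan nan zmax []
bay 0.084 7 -0.006 0.11 zmax [0.047 0.049 0.05 ]
knob []
bar [(array([ 0.6521, -0.1986]), array([ 652.9, -198. ]), array([307.3,  27.4]), 80.1)]
side wood [(array([0.4733, 0.2168]), array([472.7, 215. ]), array([129.4,  82.2]), 2.7), (array([0.4721, 0.0745]), array([470.2,  72.2]), array([132.5,  82.6]), 7.9), (array([ 0.4674, -0.2354]), array([ 462.3, -251.5]), array([191.6, 494.3]), 7.1)]
bay -0.084 1 -0.013 -0.079 zmax [0.057]
bay 0 7 -0.003 0.0 zmax [0.056 0.056 0.057]
bay 0.084 11 -0.003 0.084 zmax [0.058 0.059 0.059]
knob [(array([0.4736, 0.2277]), array([353., 278.])), (array([0.4724, 0.0867]), array([349., 251.])), (array([ 0.5126, -0.422 ]), array([329., 178.]))]
bar [(array([ 0.6179, -0.0485]), array([615.5, -47.9]), array([ 41.1, 274.5]), 5.3)]<stdin>:9: RuntimeWarning: Mean of empty slice.
  ret = ret.dtype.type(ret / rcount)
```

Run:
```python
from h import *
go(([.472,.0735,.09],7.8,0),([.472,.0735,.030],7.8,0))
```

```text
t 27.4 grasp [ 0.4576 -0.0623  0.2672] w 60.1 F [ 0.  -0.7 -0.5]
0 call [66, 17, 89] [0.0, 0.0, 0.01] of 2
0 call [66, 17, 88] [0.0, 0.0, 0.01] of 1
1 call [0, 0, 60] [0.0, 0.0, -0.0] of 1
```

Call:
arm_command:
  plan:
    - [[60,25,7,30,0,0,0],[60,55,14,65,0,0,0.01],[60,66,17,89,0,0,0.01],[60,66,17,89,0,0,0.01],[60,66,17,89,0,0,0.01]]
  squeeze: 40

```text
clock: 27.95
position: [0.4646, 0.0038, 0.1835]
orientation: [-0.0, 0.656, 0.755, -0.001]
contact_force: [1.5, -0.6, -0.2]
width: 0.0598
finger_force: 0.0
```

Call:
arm_command:
  plan:
    - [[60,25,7,30,0,0,0],[60,55,14,65,0,0,0.01],[60,63,17,88,0,0,0.01],[60,63,17,88,0,0,0.01],[60,63,17,88,0,0,0.01]]

```text
clock: 28.45
position: [0.4738, 0.0686, 0.0975]
orientation: [0.001, 0.659, 0.752, 0.001]
contact_force: [-0.2, 0.8, -0.0]
width: 0.0597
finger_force: 0.0
```

Call:
arm_command:
  plan:
    - [[60,0,0,0,0,0,0],[60,0,0,0,0,0,0],[60,0,0,0,0,0,0],[60,0,0,0,0,0,0],[60,0,0,0,0,0,0]]

```text
clock: 28.95
position: [0.4725, 0.0698, 0.096]
orientation: [0.0, 0.659, 0.752, 0.0]
contact_force: [-0.6, 0.6, 0.6]
width: 0.0597
finger_force: 0.0
```

Run:
```python
from h import *
go(([.472,.0735,.030],7.8,0))
```

```text
t 28.9 grasp [0.4725 0.0698 0.09  ] w 59.7 F [-0.6  0.6  0.6]
0 call [4, 0, 60] [0.0, -0.0, -0.0] of 1
```

```bash
sed -i 's/        Rt=ori(psi,tilt); /        Rt=psi if isinstance(psi,Ro) else ori(psi,tilt); /' h.py
cat >> h.py <<'E'
def lid(tipx,tipz,by,th,gh=30):
    "grasp point + rotation for lid whose tongue tip (underside) is at keeper x=tipx, z=tipz (mm), raised th deg"
    t=np.radians(th); y=np.radians(KY); ey=np.array([-np.sin(y),np.cos(y),0])
    gx=tipx+79*np.cos(t)-gh*np.sin(t); gz=tipz+79*np.sin(t)+gh*np.cos(t)
    return kw(gx/1000,by/1000,gz/1000),Ro.from_rotvec(-t*ey)*ori(KY),0
E
python3 -c "
from h import *
print(lid(-60,73.5,0,12)[0])"
```

```text
[np.float64(0.4822004344469132), np.float64(-0.14377354079083135), np.float64(0.11926945159661716)]
```

Call:
arm_command:
  plan:
    - [[60,2,0,20,0,0,0],[60,4,0,42,0,0,0],[60,4,0,56,0,0,0],[60,4,0,60,0,0,0],[5,4,0,60,0,0,0]]

```text
clock: 29.45
position: [0.4715, 0.0738, 0.0352]
orientation: [-0.0, 0.659, 0.752, -0.0]
contact_force: [0.7, -0.6, 0.1]
width: 0.0552
finger_force: 0.0
```

Call:
arm_command:
  plan:
    - [[5,0,0,0,0,0,0],[5,0,0,0,0,0,0],[5,0,0,0,0,0,0],[5,0,0,0,0,0,0],[5,0,0,0,0,0,0]]

```text
clock: 29.95
position: [0.4724, 0.0739, 0.0361]
orientation: [0.0, 0.659, 0.752, 0.001]
contact_force: [0.2, 0.7, 0.6]
width: 0.0172
finger_force: 40.0
```

Call:
arm_command:
  plan:
    - [[5,0,0,0,0,0,0],[5,0,0,0,0,0,0],[5,0,0,0,0,0,0],[5,0,0,0,0,0,0],[5,0,0,0,0,0,0]]

```text
clock: 30.45
position: [0.4724, 0.0739, 0.0362]
orientation: [0.0, 0.659, 0.752, 0.001]
contact_force: [1.1, -0.4, 3.3]
width: 0.0176
finger_force: 40.0
```

Run:
```python
from h import *
print(r.state()['finger_force'])
p,R=cur(); go((p+R.apply([0,0,.006])+[0,0,.14],R),lid(-55,100,0,12),lid(-58,73.5,0,12))
```

```text
40.001381635665894
t 30.4 grasp [0.4724 0.0739 0.0302] w 17.6 F [ 1.1 -0.4  3.3]Traceback (most recent call last):
  File "<stdin>", line 3, in <module>
  File "h.py", line 40, in go
    for i,(g,psi,tilt) in enumerate(seq):
          ^^^^^^^^^^^^
ValueError: not enough values to unpack (expected 3, got 2)
```

Call:
arm_command:
  plan:
    - [[5,0,0,-10,0,0,0],[5,0,0,-40,0,0,0],[5,0,0,-80,0,0,0],[5,0,0,-115,0,0,0],[5,0,0,-130,0,0,0]]

```text
clock: 30.95
position: [0.4729, 0.0739, 0.1695]
orientation: [0.002, 0.659, 0.752, 0.002]
contact_force: [0.7, -0.4, -1.7]
width: 0.017
finger_force: 40.0
```

Call:
arm_command:
  plan:
    - [[5,0,0,0,0,0,0],[5,0,0,0,0,0,0],[5,0,0,0,0,0,0],[5,0,0,0,0,0,0],[5,0,0,0,0,0,0]]

```text
clock: 31.45
position: [0.4712, 0.0738, 0.1644]
orientation: [-0.001, 0.659, 0.752, -0.001]
contact_force: [-0.5, 0.7, -1.4]
width: 0.0174
finger_force: 40.0
```

Run:
```python
from h import *
print(r.state()['finger_force'])
go(lid(-55,105,0,12),lid(-58,73.5,0,12))
```

```text
39.99916613101959
t 31.4 grasp [0.4712 0.0738 0.1584] w 17.4 F [-0.5  0.7 -1.4]
0 call [-217, -14, 8] [-0.21, 0.0, -0.03] of 1
1 call [0, -9, 30] [-0.0, 0.0, 0.01] of 1
```

Call:
arm_command:
  plan:
    - [[5,-30,-2,0,-0.02,0,0],[5,-80,-5,0,-0.07,0,-0.01],[5,-130,-8,2,-0.12,0,-0.02],[5,-180,-11,5,-0.17,0,-0.02],[5,-210,-14,8,-0.21,0,-0.03]]

```text
clock: 31.95
position: [0.485, -0.1392, 0.1572]
orientation: [0.07, 0.645, 0.757, 0.079]
contact_force: [0.5, 0.1, -1.8]
width: 0.0176
finger_force: 40.0
```

Call:
arm_command:
  plan:
    - [[5,-7,0,0,0,0,0],[5,-7,0,0,0,0,0],[5,-7,0,0,0,0,0],[5,-7,0,0,0,0,0],[5,-7,0,0,0,0,0]]

```text
clock: 32.45
position: [0.4871, -0.1417, 0.1578]
orientation: [0.069, 0.643, 0.759, 0.079]
contact_force: [0.1, 0.7, -1.9]
width: 0.0171
finger_force: 40.0
```

Run:
```python
from h import *
go(lid(-59,73.5,0,12),lid(-77,73.5,0,12))
c=cap('side');save(c,'s5',(290,165,410,265),6)
```

```text
t 32.5 grasp [ 0.4884 -0.1415  0.152 ] w 17.1 F [ 0.1  0.7 -1.9]
0 call [-1, -12, 31] [0.0, 0.0, 0.01] of 1
1 call [0, -18, -4] [0.0, 0.0, -0.0] of 1
```

View pics/s5.png

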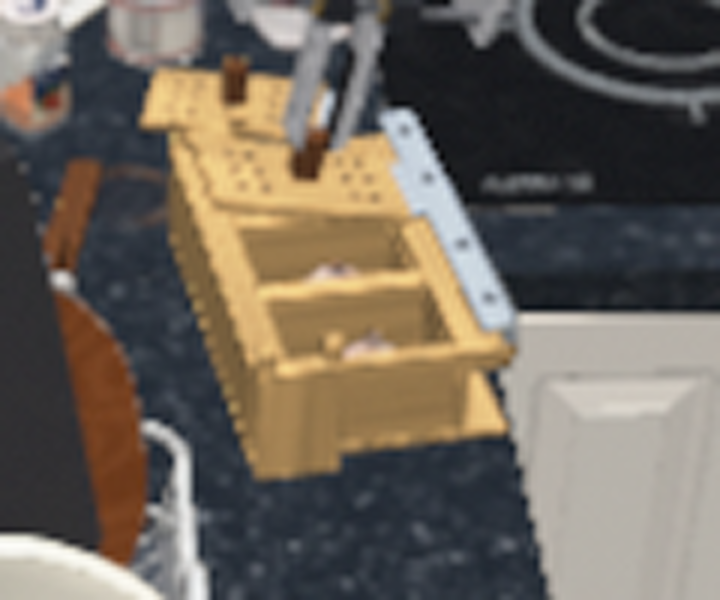

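Call:
arm_command:
  plan:
    - [[5,0,-4,10,0,0,0.01],[5,-1,-8,20,0,0,0.01],[5,-1,-12,29,0,0,0.01],[5,-1,-12,31,0,0,0.01],[5,-1,-12,31,0,0,0.01]]

```text
clock: 33.0
position: [0.4812, -0.1449, 0.124]
orientation: [0.068, 0.648, 0.754, 0.079]
contact_force: [-0.2, 0.0, -1.3]
width: 0.0176
finger_force: 40.0
```

Call:
arm_command:
  plan:
    - [[5,0,0,0,0,0,0],[5,0,0,0,0,0,0],[5,0,0,0,0,0,0],[5,0,-3,-1,0,0,0],[5,0,-6,-1,0,0,0]]

```text
clock: 33.5
position: [0.4756, -0.146, 0.1248]
orientation: [0.069, 0.648, 0.755, 0.079]
contact_force: [0.5, -0.1, -0.9]
width: 0.0175
finger_force: 40.0
```

Run:
```python
from h import *
go(lid(-65,73.5,0,12),lid(-77,73.5,0,12))
```

```text
t 33.5 grasp [ 0.4769 -0.1458  0.119 ] w 17.5 F [ 0.5 -0.1 -0.9]
0 call [1, 1, 0] [0.0, 0.0, -0.0] of 1
1 call [0, -12, -3] [0.0, 0.0, -0.0] of 1
```

Call:
arm_command:
  plan:
    - [[5,1,-2,0,0,0,0],[5,1,-5,-1,0,0,0],[5,1,-8,-2,0,0,0],[5,1,-10,-2,0,0,0],[5,1,-12,-2,0,0,0]]

```text
clock: 34.0
position: [0.4634, -0.1468, 0.1241]
orientation: [0.069, 0.648, 0.755, 0.079]
contact_force: [0.3, -0.0, -1.8]
width: 0.0177
finger_force: 40.0
```

Call:
arm_command:
  plan:
    - [[5,0,0,0,0,0,0],[5,0,0,0,0,0,0],[5,0,0,0,0,0,0],[5,0,0,0,0,0,0],[5,0,0,0,0,0,0]]

```text
clock: 34.5
position: [0.4636, -0.1468, 0.124]
orientation: [0.069, 0.648, 0.755, 0.079]
contact_force: [0.2, -0.5, -1.5]
width: 0.0177
finger_force: 40.0
```

Run:
```python
from h import *
s=r.state();print(s['contact_force'],s['wrist_torque'])
go(lid(-78,73,0,8),lid(-78,72.5,0,4),lid(-78,72.2,0,0))
```

```text
[ 0.22315883 -0.4593581  -1.50458381] [-0.13078575  0.19038696  0.00454252]
t 34.5 grasp [ 0.4649 -0.1466  0.1182] w 17.7 F [ 0.2 -0.5 -1.5]
0 call [0, 2, 5] [0.07, 0.0, -0.0] of 1
1 call [0, 2, 6] [0.07, 0.0, -0.0] of 1
2 call [0, 3, 6] [0.07, 0.0, -0.01] of 1
```

Call:
arm_command:
  plan:
    - [[5,0,1,2,0.03,0,0],[5,0,2,5,0.07,0,0],[5,0,2,5,0.07,0,0],[5,0,2,5,0.07,0,0],[5,0,2,5,0.07,0,0]]

```text
clock: 35.0
position: [0.4665, -0.1462, 0.1195]
orientation: [0.046, 0.65, 0.757, 0.053]
contact_force: [-0.5, 0.3, -2.0]
width: 0.0175
finger_force: 40.0
```

Call:
arm_command:
  plan:
    - [[5,0,1,3,0.03,0,0],[5,0,2,6,0.07,0,0],[5,0,2,6,0.07,0,0],[5,0,2,6,0.07,0,0],[5,0,2,6,0.07,0,0]]

```text
clock: 35.5
position: [0.4692, -0.1459, 0.1139]
orientation: [0.023, 0.651, 0.758, 0.026]
contact_force: [-0.1, -1.1, -1.7]
width: 0.0174
finger_force: 40.0
```

Call:
arm_command:
  plan:
    - [[5,0,1,3,0.03,0,0],[5,0,3,6,0.07,0,0],[5,0,3,6,0.07,0,0],[5,0,3,6,0.07,0,0],[5,0,3,6,0.07,0,0]]

```text
clock: 36.0
position: [0.4729, -0.1456, 0.1086]
orientation: [0.001, 0.651, 0.759, 0.0]
contact_force: [0.6, -0.4, 0.9]
width: 0.0172
finger_force: 40.0
```

Run:
```python
from h import *
s=r.state();print(s['contact_force'],s['wrist_torque'])
go(lid(-78,72,0,0))
```

```text
[ 0.55733997 -0.39515604  0.86792828] [-0.17658676  0.27683774 -0.0047919 ]
t 36.0 grasp [ 0.4729 -0.1456  0.1026] w 17.2 F [ 0.6 -0.4  0.9]
0 call [0, -1, 1] [0.0, 0.0, -0.01] of 1
```

Call:
arm_command:
  plan:
    - [[60,0,0,0,0,0,0],[60,0,0,0,0,0,0],[60,0,0,0,0,0,0],[60,0,0,0,0,0,0],[60,0,0,0,0,0,0]]

```text
clock: 36.5
position: [0.4727, -0.1453, 0.1081]
orientation: [0.0, 0.651, 0.759, -0.0]
contact_force: [-0.0, 0.2, 0.4]
width: 0.0547
finger_force: 0.0
```

Call:
arm_command:
  plan:
    - [[60,0,0,-10,0,0,0],[60,0,0,-40,0,0,0],[60,0,0,-80,0,0,0],[60,0,0,-90,0,0,0],[60,0,0,-90,0,0,0]]

```text
clock: 37.0
position: [0.474, -0.1459, 0.201]
orientation: [0.003, 0.651, 0.759, 0.001]
contact_force: [-0.3, -0.3, 0.4]
width: 0.06
finger_force: 0.0
```

```bash
cat >> h.py <<'E'
def lids():
    "height stats of lid plates over each bay, from both cameras"
    for n in('top','side'):
        c=cap(n);W=world(c);L=W-np.array([K[0],K[1],0]);t=np.radians(KY)
        lx=L[...,0]*np.cos(t)+L[...,1]*np.sin(t); ly=-L[...,0]*np.sin(t)+L[...,1]*np.cos(t)
        for b in(-.084,0,.084):
            o=[]
            for x0 in(-.05,-.03,.03,.05):
                k=(abs(ly-b)<.03)&(abs(lx-x0)<.008)&(W[...,2]<.14); o.append((int(k.sum()),round(float(np.median(W[k][:,2]))*1000,1)) if k.any() else 0)
            k=(abs(ly-b)<.02)&(abs(lx)<.02)&(W[...,2]>.1)&(W[...,2]<.125); print(n,b,o,'knob',k.sum(),lx[k].mean().round(4) if k.any() else 0,ly[k].mean().round(4) if k.any() else 0)
E
python3 - <<'E'
from h import *
go(([.514,-.4357,.12],-10.4,0),([.514,-.4357,.03],-10.4,0))
lids()
print('wood',[b[:4] for b in blobs(dict(np.load('/tmp/top.npz')),(10,70,140),(25,200,255),.008,100,yr=(-.5,-.35))])
E
```

```text
t 37.0 grasp [ 0.474  -0.1459  0.195 ] w 60.0 F [-0.3 -0.3  0.4]
0 call [-146, -2, 38] [0.0, 0.0, 0.17] of 2
0 call [-145, 22, 38] [0.01, 0.0, 0.16] of 1
1 call [1, 0, 90] [-0.0, 0.0, 0.0] of 1
top -0.084 [(5, 7.1), (8, 12.9), 0, 0] knob 0 0 0
top 0 [(22, 79.2), (18, 82.1), 0, (4, 82.8)] knob 0 0 0
top 0.084 [(27, 14.7), (46, 10.8), (60, 7.9), (84, 12.3)] knob 0 0 0
side -0.084 [(26, 67.9), (2, 75.3), (1, 41.3), (10, 73.5)] knob 0 0 0
side 0 [(36, 81.3), (35, 82.5), (38, 80.9), (38, 81.6)] knob 24 0.0012 -0.0005
side 0.084 [(36, 68.1), (2, 70.3), 0, (7, 73.3)] knob 0 0 0
wood [(array([ 0.5148, -0.4359]), array([ 514. , -435.6]), array([ 81.6, 133.2]), 79.6)]
```

Call:
arm_command:
  plan:
    - [[60,-20,0,5,0,0,0.03],[60,-60,-1,15,0,0,0.07],[60,-100,-1,25,0,0,0.12],[60,-140,-2,36,0,0,0.17],[60,-146,-2,38,0,0,0.17]]

```text
clock: 37.6
position: [0.4907, -0.2924, 0.155]
orientation: [-0.003, 0.715, 0.699, -0.001]
contact_force: [0.2, -0.5, 0.1]
width: 0.06
finger_force: 0.0
```

Call:
arm_command:
  plan:
    - [[60,-40,6,10,0,0,0.05],[60,-80,12,20,0,0,0.1],[60,-120,18,30,0,0,0.14],[60,-145,22,38,0.01,0,0.16],[60,-145,22,38,0.01,0,0.16]]

```text
clock: 38.1
position: [0.5105, -0.4363, 0.1174]
orientation: [-0.007, 0.768, 0.64, -0.004]
contact_force: [0.0, -0.3, -0.5]
width: 0.0599
finger_force: 0.0
```

Call:
arm_command:
  plan:
    - [[60,0,0,0,0,0,0],[60,0,0,0,0,0,0],[60,0,0,0,0,0,0],[60,0,0,0,0,0,0],[60,0,0,0,0,0,0]]

```text
clock: 38.6
position: [0.5125, -0.4348, 0.1232]
orientation: [-0.003, 0.767, 0.642, -0.004]
contact_force: [0.3, 0.4, -0.2]
width: 0.0603
finger_force: 0.0
```

Run:
```python
from h import *
go(([.514,-.4357,.03],-10.4,0))
```

```text
t 38.6 grasp [ 0.5124 -0.4348  0.1172] w 60.3 F [ 0.3  0.4 -0.2]
0 call [0, 2, 87] [-0.01, 0.0, 0.0] of 1
```

Call:
arm_command:
  plan:
    - [[60,0,1,25,-0.01,0,0],[60,-1,2,55,-0.01,0,0],[60,-1,2,78,-0.01,0,0],[60,-1,2,87,-0.01,0,0],[60,-1,2,87,-0.01,0,0]]

```text
clock: 39.1
position: [0.5123, -0.4357, 0.0337]
orientation: [-0.001, 0.767, 0.642, -0.001]
contact_force: [0.3, 0.5, 0.1]
width: 0.0598
finger_force: 0.0
```

Call:
arm_command:
  plan:
    - [[5,0,0,0,0,0,0],[5,0,0,0,0,0,0],[5,0,0,0,0,0,0],[5,0,0,0,0,0,0],[5,0,0,0,0,0,0]]

```text
clock: 39.6
position: [0.5133, -0.4369, 0.036]
orientation: [0.001, 0.767, 0.641, -0.0]
contact_force: [-0.8, -0.7, -0.3]
width: 0.0234
finger_force: 0.0
```

Call:
arm_command:
  plan:
    - [[5,0,0,0,0,0,0],[5,0,0,0,0,0,0],[5,0,0,0,0,0,0],[5,0,0,0,0,0,0],[5,0,0,0,0,0,0]]

```text
clock: 40.1
position: [0.5136, -0.4369, 0.0359]
orientation: [0.001, 0.767, 0.641, -0.0]
contact_force: [2.4, 0.3, 2.1]
width: 0.0176
finger_force: 40.0
```

Run:
```python
from h import *
print(r.state()['finger_force'],r.state()['orientation'])
p,R=cur(); go((p+R.apply([0,0,.006])+[0,0,.12],R,0),lid(-55,110,-84,12))
```

```text
40.00100255012512 [ 1.33538625e-03  7.67161412e-01  6.41452679e-01 -2.13300862e-04]
t 40.1 grasp [ 0.5136 -0.4369  0.0299] w 17.6 F [2.4 0.3 2.1]
0 call [0, 0, -120] [0.0, 0.0, 0.0] of 1
1 call [205, -51, -6] [-0.21, 0.04, -0.33] of 1
```

Call:
arm_command:
  plan:
    - [[5,0,0,-10,0,0,0],[5,0,0,-40,0,0,0],[5,0,0,-80,0,0,0],[5,0,0,-110,0,0,0],[5,0,0,-120,0,0,0]]

```text
clock: 40.6
position: [0.5138, -0.4376, 0.1599]
orientation: [0.004, 0.767, 0.641, -0.0]
contact_force: [0.3, -0.2, -1.7]
width: 0.0173
finger_force: 40.0
```

Call:
arm_command:
  plan:
    - [[5,25,-6,-1,-0.03,0,-0.05],[5,65,-16,-2,-0.07,0.01,-0.11],[5,110,-27,-3,-0.12,0.02,-0.18],[5,155,-38,-5,-0.17,0.03,-0.25],[5,195,-48,-6,-0.21,0.04,-0.33]]

```text
clock: 41.1
position: [0.4986, -0.2333, 0.1589]
orientation: [0.066, 0.646, 0.756, 0.082]
contact_force: [0.0, 0.5, -0.8]
width: 0.0174
finger_force: 40.0
```

Call:
arm_command:
  plan:
    - [[5,10,0,0,0,0,0],[5,10,0,0,0,0,0],[5,10,0,0,0,0,0],[5,10,0,0,0,0,0],[5,10,0,0,0,0,0]]

```text
clock: 41.6
position: [0.4991, -0.2275, 0.1607]
orientation: [0.068, 0.648, 0.754, 0.081]
contact_force: [0.6, 0.1, -1.9]
width: 0.0176
finger_force: 40.0
```

Run:
```python
from h import *
print(r.state()['finger_force'])
go(lid(-59,73.5,-85,12),lid(-77,73.5,-85,12))
```

```text
39.998849630355835
t 41.6 grasp [ 0.5003 -0.2273  0.1549] w 17.6 F [ 0.6  0.1 -1.9]
0 call [0, -11, 34] [0.0, -0.0, -0.01] of 1
1 call [0, -18, -4] [0.0, -0.0, 0.0] of 1
```

Call:
arm_command:
  plan:
    - [[5,0,-4,11,0,0,-0.01],[5,0,-8,22,0,0,-0.01],[5,0,-11,32,0,0,-0.01],[5,0,-11,34,0,0,-0.01],[5,0,-11,34,0,0,-0.01]]

```text
clock: 42.1
position: [0.4949, -0.2264, 0.1246]
orientation: [0.067, 0.644, 0.758, 0.081]
contact_force: [-0.3, 0.8, -1.7]
width: 0.0175
finger_force: 40.0
```

Call:
arm_command:
  plan:
    - [[5,0,0,0,0,0,0],[5,0,0,0,0,0,0],[5,0,0,0,0,0,0],[5,0,-3,-1,0,0,0],[5,0,-6,-1,0,0,0]]

```text
clock: 42.6
position: [0.4893, -0.2277, 0.1256]
orientation: [0.069, 0.643, 0.758, 0.081]
contact_force: [-0.3, 0.6, -1.7]
width: 0.0173
finger_force: 40.0
```

Run:
```python
from h import *
go(lid(-65,73.5,-85,12),lid(-77,73.5,-85,12))
```

```text
t 42.6 grasp [ 0.4905 -0.2275  0.1197] w 17.3 F [-0.3  0.6 -1.7]
0 call [-1, 0, 0] [0.0, -0.0, 0.01] of 1
1 call [0, -12, -2] [0.0, -0.0, -0.0] of 1
```

Call:
arm_command:
  plan:
    - [[5,-1,-2,0,0,0,0.01],[5,-1,-5,-1,0,0,0.01],[5,-1,-8,-2,0,0,0.01],[5,-1,-10,-2,0,0,0.01],[5,-1,-12,-2,0,0,0.01]]

```text
clock: 43.1
position: [0.4775, -0.2307, 0.1248]
orientation: [0.068, 0.647, 0.755, 0.082]
contact_force: [-0.4, 0.7, -1.0]
width: 0.0175
finger_force: 40.0
```

Call:
arm_command:
  plan:
    - [[5,0,0,0,0,0,0],[5,0,0,0,0,0,0],[5,0,0,0,0,0,0],[5,0,0,0,0,0,0],[5,0,0,0,0,0,0]]

```text
clock: 43.6
position: [0.4775, -0.2306, 0.1246]
orientation: [0.068, 0.647, 0.755, 0.082]
contact_force: [-0.2, -0.2, -2.3]
width: 0.0172
finger_force: 40.0
```

Run:
```python
from h import *
s=r.state();print(s['contact_force'],s['wrist_torque'])
go(lid(-78,73,-85,8),lid(-78,72.5,-85,4),lid(-78.5,72,-85,0))
```

```text
[-0.1786244  -0.24947188 -2.27329128] [-0.08510275  0.21512676  0.02453302]
t 43.6 grasp [ 0.4788 -0.2303  0.1187] w 17.2 F [-0.2 -0.2 -2.3]
0 call [0, 1, 5] [0.07, -0.0, -0.0] of 1
1 call [0, 3, 6] [0.07, -0.0, -0.0] of 1
2 call [0, 1, 7] [0.07, -0.0, -0.0] of 1
```

Swing down, release, lift.

Call:
arm_command:
  plan:
    - [[5,0,1,2,0.03,0,0],[5,0,1,5,0.07,0,0],[5,0,1,5,0.07,0,0],[5,0,1,5,0.07,0,0],[5,0,1,5,0.07,0,0]]

```text
clock: 44.1
position: [0.4795, -0.2302, 0.12]
orientation: [0.045, 0.649, 0.757, 0.055]
contact_force: [0.3, -0.2, -0.9]
width: 0.0174
finger_force: 40.0
```

Call:
arm_command:
  plan:
    - [[5,0,1,3,0.03,0,0],[5,0,3,6,0.07,0,0],[5,0,3,6,0.07,0,0],[5,0,3,6,0.07,0,0],[5,0,3,6,0.07,0,0]]

```text
clock: 44.6
position: [0.4833, -0.2295, 0.1143]
orientation: [0.022, 0.65, 0.759, 0.029]
contact_force: [0.1, -0.2, -1.5]
width: 0.0177
finger_force: 40.0
```

Call:
arm_command:
  plan:
    - [[5,0,1,3,0.03,0,0],[5,0,1,7,0.07,0,0],[5,0,1,7,0.07,0,0],[5,0,1,7,0.07,0,0],[5,0,1,7,0.07,0,0]]

```text
clock: 45.1
position: [0.4851, -0.2297, 0.1081]
orientation: [0.0, 0.651, 0.759, 0.002]
contact_force: [0.7, -0.8, 3.1]
width: 0.0175
finger_force: 40.0
```

Call:
arm_command:
  plan:
    - [[60,0,0,0,0,0,0],[60,0,0,0,0,0,0],[60,0,0,0,0,0,0],[60,0,0,0,0,0,0],[60,0,0,0,0,0,0]]

```text
clock: 45.6
position: [0.4847, -0.2294, 0.1074]
orientation: [-0.0, 0.651, 0.759, 0.002]
contact_force: [0.2, 0.3, 0.6]
width: 0.0539
finger_force: 0.0
```

Call:
arm_command:
  plan:
    - [[60,0,0,-10,0,0,0],[60,0,0,-40,0,0,0],[60,0,0,-80,0,0,0],[60,0,0,-120,0,0,0],[60,0,0,-120,0,0,0]]

```text
clock: 46.1
position: [0.4872, -0.2314, 0.236]
orientation: [0.007, 0.651, 0.759, 0.003]
contact_force: [0.1, -0.9, -0.2]
width: 0.06
finger_force: 0.0
```

Run:
```python
from h import *
lids()
go(([.473,.2153,.12],3.2,0),([.473,.2153,.03],3.2,0))
```

```text
top -0.084 [(50, 81.5), (32, 80.1), (24, 81.2), (42, 81.6)] knob 8 -0.0044 -0.0858
top 0 [(37, 79.1), (58, 81.3), (68, 79.9), (67, 79.8)] knob 26 0.0007 0.0007
top 0.084 [(54, 13.5), (65, 10.0), (61, 7.7), (87, 12.5)] knob 0 0 0
side -0.084 [(32, 82.1), (33, 81.1), (34, 82.1), (31, 81.1)] knob 25 -0.0003 -0.0824
side 0 [(33, 81.5), (31, 80.9), (32, 80.4), (37, 80.6)] knob 25 0.0017 0.0008
side 0.084 [(34, 67.5), (2, 71.4), 0, (10, 74.5)] knob 0 0 0
t 46.2 grasp [ 0.4852 -0.2302  0.2236] w 60.3 F [-0.4 -0.6 -0.9]
0 call [147, 19, 35] [0.0, -0.0, 0.03] of 3
0 call [148, 14, 35] [0.0, -0.0, 0.03] of 2
0 call [148, 9, 34] [0.01, -0.0, 0.04] of 1
1 call [0, 1, 90] [-0.0, -0.0, -0.0] of 1
```

Call:
arm_command:
  plan:
    - [[60,20,3,4,0,0,0.01],[60,55,7,12,0,0,0.01],[60,90,12,20,0,0,0.02],[60,130,17,28,0,0,0.03],[60,170,21,32,0,0,0.03]]

```text
clock: 46.7
position: [0.4776, -0.0569, 0.1931]
orientation: [-0.003, 0.662, 0.749, 0.001]
contact_force: [0.3, 0.1, 0.1]
width: 0.0599
finger_force: 0.0
```

Call:
arm_command:
  plan:
    - [[60,40,4,8,0,0,0.01],[60,80,8,16,0,0,0.02],[60,120,12,24,0,0,0.02],[60,155,14,32,0,0,0.03],[60,180,16,38,0,0,0.03]]

```text
clock: 47.2
position: [0.4711, 0.1242, 0.1561]
orientation: [-0.002, 0.673, 0.74, 0.0]
contact_force: [0.5, -0.0, 0.1]
width: 0.0599
finger_force: 0.0
```

Call:
arm_command:
  plan:
    - [[60,30,2,10,0,0,0.01],[60,60,4,20,0,0,0.02],[60,85,5,30,0,0,0.03],[60,93,5,34,0,0,0.04],[60,93,5,34,0,0,0.04]]

```text
clock: 47.7
position: [0.4679, 0.2155, 0.1229]
orientation: [-0.001, 0.687, 0.726, -0.0]
contact_force: [0.4, 0.2, 0.3]
width: 0.06
finger_force: 0.0
```

Call:
arm_command:
  plan:
    - [[60,0,0,0,0,0,0],[60,0,0,0,0,0,0],[60,0,0,0,0,0,0],[60,0,0,0,0,0,0],[60,0,0,0,0,0,0]]

```text
clock: 48.2
position: [0.4697, 0.215, 0.1254]
orientation: [-0.0, 0.688, 0.726, 0.002]
contact_force: [-0.1, 0.2, -0.5]
width: 0.06
finger_force: 0.0
```

Run:
```python
from h import *
go(([.473,.2153,.03],3.2,0))
```

```text
t 48.2 grasp [0.4697 0.215  0.1194] w 60.0 F [-0.1  0.2 -0.5]
0 call [0, 3, 89] [0.0, -0.0, -0.0] of 1
```

Call:
arm_command:
  plan:
    - [[60,0,1,25,0,0,0],[60,0,3,55,0,0,0],[60,0,3,80,0,0,0],[60,0,3,89,0,0,0],[60,0,3,89,0,0,0]]

```text
clock: 48.7
position: [0.4715, 0.2154, 0.0347]
orientation: [-0.001, 0.688, 0.726, 0.001]
contact_force: [0.7, -0.0, 0.2]
width: 0.06
finger_force: 0.0
```

Call:
arm_command:
  plan:
    - [[5,0,0,0,0,0,0],[5,0,0,0,0,0,0],[5,0,0,0,0,0,0],[5,0,0,0,0,0,0],[5,0,0,0,0,0,0]]

```text
clock: 49.2
position: [0.4729, 0.216, 0.0367]
orientation: [-0.0, 0.688, 0.726, 0.002]
contact_force: [0.1, 0.1, -1.1]
width: 0.0234
finger_force: 0.0
```

Call:
arm_command:
  plan:
    - [[5,0,0,0,0,0,0],[5,0,0,0,0,0,0],[5,0,0,0,0,0,0],[5,0,0,0,0,0,0],[5,0,0,0,0,0,0]]

```text
clock: 49.7
position: [0.4732, 0.216, 0.0366]
orientation: [-0.0, 0.688, 0.726, 0.003]
contact_force: [1.0, 0.3, 2.2]
width: 0.0174
finger_force: 40.0
```

Call:
arm_command:
  plan:
    - [[5,0,0,-10,0,0,0],[5,0,0,-40,0,0,0],[5,0,0,-80,0,0,0],[5,0,0,-115,0,0,0],[5,0,0,-125,0,0,0]]

```text
clock: 50.2
position: [0.4738, 0.2161, 0.1655]
orientation: [0.001, 0.688, 0.726, 0.005]
contact_force: [0.1, 0.7, -1.5]
width: 0.0171
finger_force: 40.0
```

Call:
arm_command:
  plan:
    - [[5,0,0,0,0,0,0],[5,0,0,0,0,0,0],[5,0,0,0,0,0,0],[5,0,0,0,0,0,0],[5,0,0,0,0,0,0]]

```text
clock: 50.7
position: [0.4717, 0.2152, 0.1596]
orientation: [-0.001, 0.688, 0.726, 0.001]
contact_force: [0.1, 0.0, -2.0]
width: 0.0174
finger_force: 40.0
```

Run:
```python
from h import *
print(r.state()['finger_force'])
go(lid(-54,110,84,12))
```

```text
39.996344447135925
t 50.7 grasp [0.4717 0.2152 0.1536] w 17.4 F [ 0.1  0.  -2. ]
0 call [-137, -6, -1] [-0.1, 0.0, -0.05] of 2
0 call [-137, -13, -3] [-0.11, 0.01, -0.05] of 1
```

Call:
arm_command:
  plan:
    - [[5,-20,-1,0,-0.02,0,-0.01],[5,-50,-2,0,-0.04,0,-0.02],[5,-85,-3,0,-0.06,0,-0.03],[5,-115,-5,-1,-0.08,0,-0.04],[5,-137,-6,-1,-0.1,0,-0.05]]

```text
clock: 51.2
position: [0.4733, 0.0767, 0.1613]
orientation: [0.034, 0.669, 0.742, 0.038]
contact_force: [0.3, 0.2, -2.1]
width: 0.0171
finger_force: 40.0
```

Call:
arm_command:
  plan:
    - [[5,-35,-3,-1,-0.03,0,-0.01],[5,-70,-6,-1,-0.06,0,-0.02],[5,-105,-10,-2,-0.08,0,-0.04],[5,-130,-13,-3,-0.11,0.01,-0.05],[5,-137,-13,-3,-0.11,0.01,-0.05]]

```text
clock: 51.7
position: [0.4737, -0.0618, 0.1627]
orientation: [0.068, 0.648, 0.754, 0.081]
contact_force: [-0.3, 0.4, -2.6]
width: 0.0172
finger_force: 40.0
```

Call:
arm_command:
  plan:
    - [[5,0,0,0,0,0,0],[5,0,0,0,0,0,0],[5,0,0,0,0,0,0],[5,0,0,0,0,0,0],[5,0,0,0,0,0,0]]

```text
clock: 52.2
position: [0.4748, -0.0585, 0.1631]
orientation: [0.068, 0.646, 0.756, 0.082]
contact_force: [-0.7, 0.3, -1.6]
width: 0.0178
finger_force: 40.0
```

Run:
```python
from h import *
go(lid(-59,73.5,84,12),lid(-65,73.5,84,12))
```

```text
t 52.2 grasp [ 0.4761 -0.0583  0.1573] w 17.8 F [-0.7  0.3 -1.6]
0 call [-2, -14, 36] [0.0, -0.0, -0.0] of 1
1 call [0, -6, -1] [0.0, -0.0, -0.0] of 1
```

Call:
arm_command:
  plan:
    - [[5,-1,-5,11,0,0,0],[5,-2,-10,23,0,0,0],[5,-2,-14,34,0,0,0],[5,-2,-14,36,0,0,0],[5,-2,-14,36,0,0,0]]

```text
clock: 52.7
position: [0.4683, -0.0621, 0.1241]
orientation: [0.067, 0.647, 0.755, 0.081]
contact_force: [0.4, -0.4, -2.1]
width: 0.0174
finger_force: 40.0
```

Call:
arm_command:
  plan:
    - [[5,0,0,0,0,0,0],[5,0,0,0,0,0,0],[5,0,0,0,0,0,0],[5,0,-3,-1,0,0,0],[5,0,-6,-1,0,0,0]]

```text
clock: 53.2
position: [0.4629, -0.0631, 0.1249]
orientation: [0.068, 0.647, 0.755, 0.082]
contact_force: [0.4, -0.3, -1.5]
width: 0.0176
finger_force: 40.0
```

Run:
```python
from h import *
go(lid(-65,73.5,84,12),lid(-77,73.5,84,12))
```

```text
t 53.2 grasp [ 0.4641 -0.0629  0.1191] w 17.6 F [ 0.4 -0.3 -1.5]
0 call [1, 0, 0] [0.0, -0.0, -0.0] of 1
1 call [0, -11, -3] [0.0, -0.0, -0.0] of 1
```

Call:
arm_command:
  plan:
    - [[5,1,-2,0,0,0,0],[5,1,-5,-1,0,0,0],[5,1,-8,-2,0,0,0],[5,1,-10,-2,0,0,0],[5,1,-12,-2,0,0,0]]

```text
clock: 53.7
position: [0.4506, -0.064, 0.1242]
orientation: [0.068, 0.647, 0.755, 0.082]
contact_force: [0.0, 0.5, -1.9]
width: 0.0173
finger_force: 40.0
```

Call:
arm_command:
  plan:
    - [[5,0,0,0,0,0,0],[5,0,0,0,0,0,0],[5,0,0,0,0,0,0],[5,0,0,0,0,0,0],[5,0,0,0,0,0,0]]

```text
clock: 54.2
position: [0.4509, -0.0639, 0.1241]
orientation: [0.068, 0.647, 0.755, 0.081]
contact_force: [-0.5, 0.2, -2.4]
width: 0.0173
finger_force: 40.0
```

Run:
```python
from h import *
go(lid(-78,73,84,8),lid(-78,72.5,84,4),lid(-78.5,72,84,0))
```

```text
t 54.2 grasp [ 0.4521 -0.0637  0.1183] w 17.3 F [-0.5  0.2 -2.4]
0 call [0, 2, 5] [0.07, -0.0, -0.0] of 1
1 call [0, 2, 6] [0.07, -0.0, -0.0] of 1
2 call [0, 2, 6] [0.07, -0.0, -0.0] of 1
```

Call:
arm_command:
  plan:
    - [[5,0,1,2,0.03,0,0],[5,0,2,5,0.07,0,0],[5,0,2,5,0.07,0,0],[5,0,2,5,0.07,0,0],[5,0,2,5,0.07,0,0]]

```text
clock: 54.7
position: [0.4537, -0.0634, 0.1196]
orientation: [0.045, 0.649, 0.758, 0.055]
contact_force: [-0.2, -0.3, -1.1]
width: 0.0174
finger_force: 40.0
```

Call:
arm_command:
  plan:
    - [[5,0,1,3,0.03,0,0],[5,0,2,6,0.07,0,0],[5,0,2,6,0.07,0,0],[5,0,2,6,0.07,0,0],[5,0,2,6,0.07,0,0]]

```text
clock: 55.2
position: [0.4564, -0.063, 0.114]
orientation: [0.023, 0.65, 0.759, 0.029]
contact_force: [-0.2, 0.2, -1.9]
width: 0.0173
finger_force: 40.0
```

Call:
arm_command:
  plan:
    - [[5,0,1,3,0.03,0,0],[5,0,2,6,0.07,0,0],[5,0,2,7,0.07,0,0],[5,0,2,7,0.07,0,0],[5,0,2,7,0.07,0,0]]

```text
clock: 55.7
position: [0.4594, -0.0628, 0.1085]
orientation: [0.0, 0.65, 0.76, 0.002]
contact_force: [-3.2, -0.6, 5.1]
width: 0.0171
finger_force: 40.0
```

Call:
arm_command:
  plan:
    - [[60,0,0,0,0,0,0],[60,0,0,0,0,0,0],[60,0,0,0,0,0,0],[60,0,0,0,0,0,0],[60,0,0,0,0,0,0]]

```text
clock: 56.2
position: [0.459, -0.0626, 0.107]
orientation: [-0.0, 0.65, 0.76, 0.002]
contact_force: [0.5, -0.7, 0.2]
width: 0.054
finger_force: 0.0
```

Call:
arm_command:
  plan:
    - [[60,0,0,-10,0,0,0],[60,0,0,-40,0,0,0],[60,10,0,-80,0,0,0],[60,50,0,-110,0,0,0],[60,100,0,-120,0,0,0]]

```text
clock: 56.7
position: [0.4454, 0.0347, 0.2323]
orientation: [0.003, 0.652, 0.758, 0.004]
contact_force: [1.0, 0.7, -0.3]
width: 0.0599
finger_force: 0.0
```

Call:
arm_command:
  plan:
    - [[60,40,0,0,0,0,0],[60,80,0,0,0,0,0],[60,110,0,0,0,0,0],[60,110,0,0,0,0,0],[60,110,0,0,0,0,0]]

```text
clock: 57.2
position: [0.4266, 0.1437, 0.2282]
orientation: [0.0, 0.65, 0.76, 0.002]
contact_force: [0.8, 0.1, 0.6]
width: 0.06
finger_force: 0.0
```

Run:
```python
from h import *
lids()
c=dict(np.load('/tmp/top.npz'));save(c,'t6',(320,170,450,290),5)
for z in(.012,):
  print('bar',[b[:4] for b in blobs(c,(0,90,40),(14,255,170),z,100,xr=(.55,.8),yr=(-.4,.1))])
W=world(c); m=cv2.inRange(hsv(c),(0,90,40),(14,255,170))>0; m&=(W[...,0]>.58)&(W[...,0]<.75)&(W[...,1]>-.4)&(W[...,1]<0)
P=W[m]; h=P[P[:,2]>.026]; print(len(P),'block pts',len(h),h.mean(0).round(4),np.sort(P[:,2])[-8:].round(3))
```

```text
top -0.084 [(67, 80.4), (65, 79.6), (67, 80.5), (66, 79.8)] knob 26 -0.0006 -0.0808
top 0 [(67, 80.5), (66, 79.7), (65, 79.9), (65, 79.9)] knob 26 0.0007 0.0007
top 0.084 [(69, 80.7), (67, 80.1), (68, 80.9), (65, 81.4)] knob 25 0.0001 0.0853
side -0.084 [(6, 83.0), (7, 81.9), (32, 81.2), (35, 82.0)] knob 25 -0.0001 -0.0829
side 0 [(18, 82.8), (36, 81.4), (34, 82.5), (33, 81.9)] knob 26 0.0015 -0.0004
side 0.084 [(32, 82.2), (14, 80.1), (35, 82.4), (38, 81.2)] knob 29 0.0002 0.0857
bar [(array([ 0.6522, -0.1975]), array([ 652.6, -197.9]), array([308.4,  27.9]), 80.1)]
533 block pts 87 [ 0.6753 -0.2134  0.0446] [0.067 0.069 0.069 0.073 0.073 0.076 0.077 0.079]
```

View pics/t6.png

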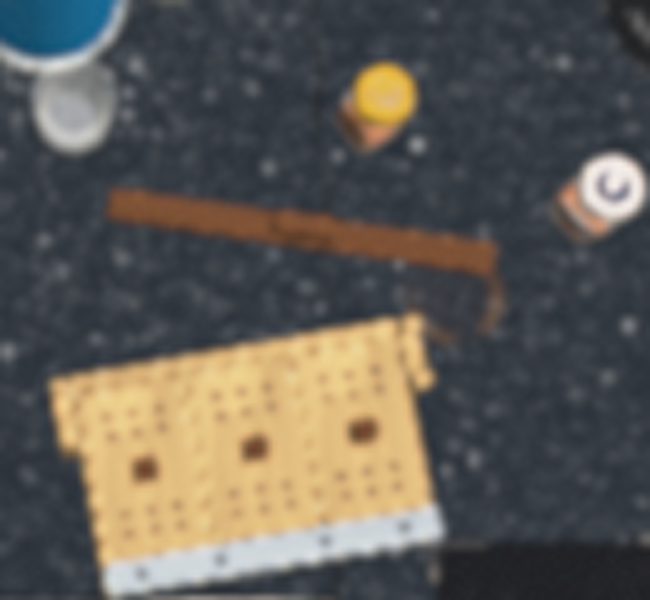

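Run:
```python
from h import *
c=dict(np.load('/tmp/top.npz'))
print(ray(c,[[380,216.2]],.04),ray(c,[[380.2,216]],.012))
go(([.47,-.12,.21],0,0),([.652,-.1977,.13],-9.9,0),([.652,-.1977,.034],-9.9,0))
```

```text
[[ 0.64504956 -0.19507626  0.04      ]] [[ 0.65078131 -0.19931534  0.012     ]]
t 57.3 grasp [0.4269 0.1427 0.2219] w 60.0 F [ 0.3 -0.2 -0.2]
0 call [-133, 1, 6] [0.0, -0.0, 0.08] of 2
0 call [-133, 12, 5] [0.0, -0.0, 0.07] of 1
1 call [-78, 182, 81] [0.0, -0.0, 0.18] of 1
2 call [-1, -1, 96] [0.0, -0.0, -0.0] of 1
```

Call:
arm_command:
  plan:
    - [[60,-20,0,1,0,0,0.02],[60,-55,0,3,0,0,0.04],[60,-95,1,5,0,0,0.06],[60,-133,1,6,0,0,0.08],[60,-133,1,6,0,0,0.08]]

```text
clock: 57.8
position: [0.4483, 0.0073, 0.2209]
orientation: [0.0, 0.683, 0.73, 0.001]
contact_force: [-0.6, 1.5, 0.7]
width: 0.0599
finger_force: 0.0
```

Call:
arm_command:
  plan:
    - [[60,-40,4,2,0,0,0.02],[60,-80,8,3,0,0,0.04],[60,-115,11,5,0,0,0.06],[60,-133,12,5,0,0,0.07],[60,-133,12,5,0,0,0.07]]

```text
clock: 58.3
position: [0.4698, -0.1216, 0.2155]
orientation: [-0.001, 0.707, 0.707, 0.002]
contact_force: [0.6, -0.3, 0.1]
width: 0.06
finger_force: 0.0
```

Call:
arm_command:
  plan:
    - [[60,-15,35,15,0,0,0.03],[60,-32,75,33,0,0,0.07],[60,-50,117,52,0,0,0.12],[60,-68,158,70,0,0,0.16],[60,-78,182,81,0,0,0.18]]

```text
clock: 58.8
position: [0.654, -0.1957, 0.1323]
orientation: [-0.002, 0.767, 0.642, 0.002]
contact_force: [0.2, -0.0, -1.2]
width: 0.06
finger_force: 0.0
```

Call:
arm_command:
  plan:
    - [[60,0,0,0,0,0,0],[60,0,0,0,0,0,0],[60,0,0,0,0,0,0],[60,0,0,0,0,0,0],[60,0,0,0,0,0,0]]

```text
clock: 59.3
position: [0.6522, -0.196, 0.1369]
orientation: [0.001, 0.766, 0.643, 0.002]
contact_force: [0.2, -0.1, -0.0]
width: 0.06
finger_force: 0.0
```

Run:
```python
from h import *
go(([.652,-.1977,.034],-9.9,0))
c=cap('side');W=world(c)
m=cv2.inRange(hsv(c),(0,90,40),(14,255,190))>0; m&=(W[...,0]>.58)&(W[...,0]<.72)&(W[...,1]>-.38)&(W[...,1]<0)&(W[...,2]<.06)
P=W[m].astype(np.float32); print(len(P),[np.round(q,4) for q in cv2.minAreaRect(P[:,:2]*1000)]); h=P[(P[:,2]>.02)];print(len(h),h.mean(0),h.min(0),h.max(0))
```

```text
t 59.3 grasp [ 0.6522 -0.196   0.1309] w 60.0 F [ 0.2 -0.1 -0. ]
0 call [-2, 0, 97] [0.0, -0.0, -0.0] of 1
113 [array([ 627.8977, -174.5607]), array([ 50.1601, 352.9191]), np.float64(4.0616)]
22 [ 0.64737964 -0.20749237  0.03823686] [ 0.63766974 -0.2866763   0.0206837 ] [ 0.65455824 -0.17864715  0.04461904]
```

Call:
arm_command:
  plan:
    - [[60,-1,0,25,0,0,0],[60,-2,0,55,0,0,0],[60,-2,0,83,0,0,0],[60,-2,0,96,0,0,0],[60,-2,0,96,0,0,0]]

```text
clock: 59.85
position: [0.6505, -0.1973, 0.0365]
orientation: [-0.003, 0.766, 0.642, 0.001]
contact_force: [-0.4, -0.2, -0.4]
width: 0.0597
finger_force: 0.0
```

Call:
arm_command:
  plan:
    - [[4,0,0,0,0,0,0],[4,0,0,0,0,0,0],[4,0,0,0,0,0,0],[4,0,0,0,0,0,0],[4,0,0,0,0,0,0]]

```text
clock: 60.35
position: [0.6527, -0.1981, 0.0397]
orientation: [-0.0, 0.766, 0.642, 0.002]
contact_force: [0.1, 0.9, 0.6]
width: 0.0233
finger_force: 0.0
```

Call:
arm_command:
  plan:
    - [[4,0,0,0,0,0,0],[4,0,0,0,0,0,0],[4,0,0,0,0,0,0],[4,0,0,0,0,0,0],[4,0,0,0,0,0,0]]

```text
clock: 60.85
position: [0.6527, -0.1981, 0.0395]
orientation: [-0.0, 0.766, 0.642, 0.002]
contact_force: [0.6, -1.0, 1.5]
width: 0.0155
finger_force: 39.9
```

Run:
```python
from h import *
print(r.state()['finger_force'])
p,R=cur(); go((p+R.apply([0,0,.006])+[0,0,.13],R,0),(kw(.05,0,.17),KY,0),(kw(.05,0,.117),KY,0))
```

```text
39.93280425667763
t 60.9 grasp [ 0.6528 -0.1981  0.0335] w 15.5 F [ 0.6 -1.   1.5]
0 call [0, 0, -130] [0.0, 0.0, 0.0] of 1
1 call [37, -140, -7] [0.0, -0.0, -0.33] of 1
2 call [0, 0, 53] [0.0, -0.0, -0.0] of 1
```

Call:
arm_command:
  plan:
    - [[4,0,0,-8,0,0,0],[4,0,0,-35,0,0,0],[4,0,0,-75,0,0,0],[4,0,0,-115,0,0,0],[4,0,0,-130,0,0,0]]

```text
clock: 61.35
position: [0.6534, -0.199, 0.1742]
orientation: [0.003, 0.766, 0.642, 0.003]
contact_force: [0.5, 0.2, -1.4]
width: 0.0153
finger_force: 39.9
```

Call:
arm_command:
  plan:
    - [[4,5,-18,-1,0,0,-0.05],[4,13,-50,-3,0,0,-0.13],[4,22,-85,-4,0,0,-0.21],[4,31,-118,-6,0,0,-0.28],[4,37,-140,-7,0,0,-0.33]]

```text
clock: 61.85
position: [0.5178, -0.1363, 0.1742]
orientation: [-0.002, 0.649, 0.76, 0.001]
contact_force: [0.4, 0.4, -0.9]
width: 0.0153
finger_force: 39.9
```

Call:
arm_command:
  plan:
    - [[4,0,0,0,0,0,0],[4,0,0,0,0,0,0],[4,0,0,0,0,0,0],[4,0,0,0,0,0,0],[4,0,0,0,0,0,0]]

```text
clock: 62.35
position: [0.5211, -0.1379, 0.1754]
orientation: [-0.001, 0.651, 0.759, 0.002]
contact_force: [0.7, 0.5, -2.2]
width: 0.0153
finger_force: 39.9
```

Run:
```python
from h import *
print(r.state()['finger_force'])
c=cap('side');save(c,'s7',(290,165,410,265),6)
go((kw(.05,0,.117),KY,0))
# bar seen from top at z~underside: ends
c=cap('top');W=world(c);L=W-np.array([K[0],K[1],0]);t=np.radians(KY)
lx=L[...,0]*np.cos(t)+L[...,1]*np.sin(t); ly=-L[...,0]*np.sin(t)+L[...,1]*np.cos(t)
m=cv2.inRange(hsv(c),(0,90,40),(14,255,190))>0; m&=(W[...,2]>.135)&(W[...,2]<.18)&(abs(lx-.05)<.04)
print(m.sum(),'ly',ly[m].min(),ly[m].max())
for s in(-1,1):
    k=m&(s*ly>.07); print(s,k.sum(),lx[k].mean(),np.median(W[k][:,2]))
```

```text
39.87131708767265
t 62.4 grasp [ 0.5211 -0.1378  0.1695] w 15.1 F [ 0.2 -0.5 -1.8]
0 call [0, 0, 52] [0.0, -0.0, -0.0] of 1
193 ly -0.15240037300296982 0.15583491160769028
-1 46 0.0496571798806046 0.14758703454962085
1 127 0.05047610160265657 0.14966784324786464
```

View pics/s7.png

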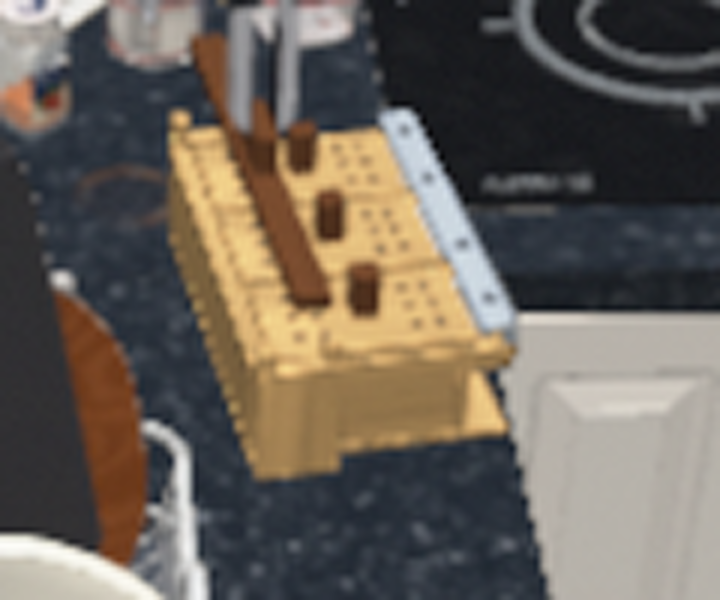

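Call:
arm_command:
  plan:
    - [[4,-1,0,10,0,0,0],[4,-1,0,22,0,0,0],[4,-1,0,32,0,0,0],[4,-1,0,36,0,0,0],[4,-1,0,36,0,0,0]]

```text
clock: 62.95
position: [0.5201, -0.1381, 0.1383]
orientation: [-0.002, 0.65, 0.76, 0.001]
contact_force: [-0.3, 0.0, -1.2]
width: 0.0155
finger_force: 39.9
```

Call:
arm_command:
  plan:
    - [[4,0,0,3,0,0,0],[4,0,0,7,0,0,0],[4,0,0,11,0,0,0],[4,0,0,14,0,0,0],[4,0,0,16,0,0,0]]

```text
clock: 63.45
position: [0.5208, -0.1383, 0.1235]
orientation: [-0.0, 0.65, 0.76, 0.002]
contact_force: [0.6, -0.3, -2.1]
width: 0.0151
finger_force: 39.9
```

Run:
```python
from h import *
s=r.state();print(s['contact_force'],s['wrist_torque'])
go((kw(.05,-.001,.1155),KY,0))
```

```text
[ 0.62866316 -0.31053123 -2.14804529] [-0.0210524   0.03931866 -0.03940771]
t 63.5 grasp [ 0.5208 -0.1383  0.1175] w 15.1 F [ 0.6 -0.3 -2.1]
0 call [0, 0, 2] [0.0, -0.0, -0.0] of 1
```

Bar is down inside the notches without contact; lower 2 mm, release with a small opening, rise.

Call:
arm_command:
  plan:
    - [[4,0,0,1,0,0,0],[4,0,0,2,0,0,0],[4,0,0,2,0,0,0],[4,0,0,2,0,0,0],[4,0,0,2,0,0,0]]

```text
clock: 63.95
position: [0.521, -0.1384, 0.122]
orientation: [-0.0, 0.65, 0.76, 0.002]
contact_force: [-0.3, -0.3, -1.4]
width: 0.0151
finger_force: 39.9
```

Call:
arm_command:
  plan:
    - [[32,0,0,0,0,0,0],[32,0,0,0,0,0,0],[32,0,0,0,0,0,0],[32,0,0,0,0,0,0],[32,0,0,0,0,0,0]]

```text
clock: 64.45
position: [0.521, -0.1384, 0.1221]
orientation: [-0.0, 0.65, 0.76, 0.002]
contact_force: [-0.4, 0.5, 1.2]
width: 0.0319
finger_force: 0.0
```

Call:
arm_command:
  plan:
    - [[32,0,0,-5,0,0,0],[32,0,0,-20,0,0,0],[32,0,0,-45,0,0,0],[32,0,0,-80,0,0,0],[32,0,0,-120,0,0,0]]

```text
clock: 64.95
position: [0.5202, -0.1386, 0.2434]
orientation: [-0.001, 0.65, 0.76, 0.002]
contact_force: [0.1, 0.8, 0.1]
width: 0.032
finger_force: 0.0
```

Call:
arm_command:
  plan:
    - [[32,0,-40,0,0,0,0],[32,0,-80,0,0,0,0],[32,0,-120,0,0,0,0],[32,0,-130,0,0,0,0],[32,0,-130,0,0,0,0]]

```text
clock: 65.45
position: [0.3918, -0.1591, 0.2433]
orientation: [0.002, 0.651, 0.759, 0.002]
contact_force: [1.1, 0.1, 0.5]
width: 0.0319
finger_force: 0.0
```

Run:
```python
from h import *
lids()
for n in('top','side'):
    c=dict(np.load(f'/tmp/{n}.npz'));W=world(c);L=W-np.array([K[0],K[1],0]);t=np.radians(KY)
    lx=L[...,0]*np.cos(t)+L[...,1]*np.sin(t); ly=-L[...,0]*np.sin(t)+L[...,1]*np.cos(t)
    m=cv2.inRange(hsv(c),(0,90,40),(14,255,190))>0; m&=(W[...,2]>.07)&(W[...,2]<.13)&(abs(lx-.05)<.03)
    print(n,m.sum(),'ly',ly[m].min(),ly[m].max())
    for a,b in((-.16,-.13),(-.12,-.04),(.04,.12),(.13,.16)):
        k=m&(ly>a)&(ly<b); print(a,b,k.sum(),lx[k].mean() if k.any() else 0,np.median(W[k][:,2]) if k.any() else 0)
save(c,'s8',(290,165,410,265),6)
```

```text
top -0.084 [0, (2, 81.2), (51, 80.2), (66, 96.1)] knob 21 0.0004 -0.083
top 0 [(14, 80.3), (27, 78.8), (46, 79.2), (78, 119.8)] knob 6 -0.0019 0.008
top 0.084 [(67, 81.5), (68, 80.3), (67, 80.6), (65, 95.1)] knob 25 0.0001 0.0853
side -0.084 [(32, 83.0), (27, 82.0), (16, 83.2), (33, 96.0)] knob 25 -0.0001 -0.0819
side 0 [(35, 81.3), (35, 82.5), (28, 81.7), (58, 120.0)] knob 24 0.0009 -0.0009
side 0.084 [(43, 81.9), (39, 81.4), (23, 82.2), (46, 96.6)] knob 27 0.0001 0.0848
top 421 ly -0.15236973272475302 0.15563581171592186
-0.16 -0.13 37 0.0512001748906689 0.09310526700100996
-0.12 -0.04 108 0.050424246638672225 0.0948162878738601
0.04 0.12 108 0.050636901260677554 0.09470054015422569
0.13 0.16 39 0.05131019327657301 0.09500642248412183
side 297 ly -0.15407878289631696 0.15495272788016434
-0.16 -0.13 18 0.04901986737047394 0.09476468064986171
-0.12 -0.04 53 0.052282648112242244 0.09578875682883825
0.04 0.12 77 0.05136730813203811 0.09590695076577627
0.13 0.16 36 0.0509706307367583 0.09539760817914927
```

View pics/s8.png

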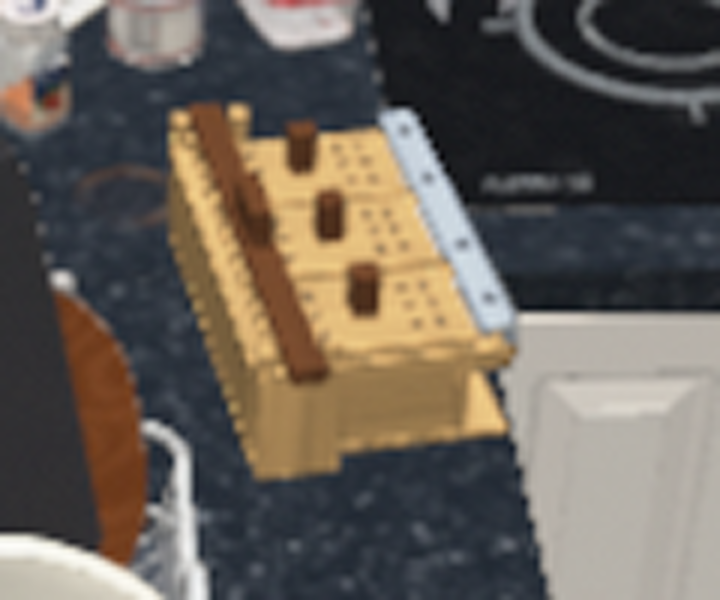

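The bar lies in both notches: its top is at 94–95 mm against 94 mm expected, and its ends reach –153 and +155 mm. The lids are flat and the gripper is clear.

```bash
python3 -c "
from workcell import r
print(r.finish_job())"
```

```text
the job is handed in; nothing more can be done
None
```

The job is handed in at about 65 s: all three garlic bulbs are in the keeper (one per compartment), all three lids lie flat and square, and the locking bar rests in both notches with its grip block up. One thing could count against it: the wrist briefly read about 45 N (under the 120 N limit) as the third bulb met its compartment, and I can't tell whether that counts under the 40 N limit.

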